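Set the inspection stage to its mark, slack taken up

ROBOT

A 6-joint arm with a two-finger parallel gripper is mounted at the origin on a cart in front of the work surface, level with it; the furniture and walls round the work are solid. World frame = base frame: x ahead of the robot, y to its left, z up, the work surface at z = 0. Lengths are in m, angles in rad, forces in N, time in s.
With the tool pointing down it reaches from about 0.275 to 0.775 m from the base axis. Payload 14.6 kg.
Tool frame: the origin (TCP) lies between the finger pads; the fingertips stand 22 mm ahead of it and the grasp point (between the pads) lies 3 mm ahead of it; z points along the fingers, y is the line along which they close (so a half turn about z gives the same grasp; the last joint's range is limited). The gripper opens to 85 mm and grips with 20 to 120 N. Pads are 22 mm wide; open, the fingers measure 114 mm over their backs; the gripper's body (76 mm by 85 mm) begins 54 mm behind the grasp point. The pads swing forward as they close: fully open they stand 13 mm farther back than shut.
Start: joints at [0.998, 0.263, -0.048, 1.259, 0, 1.415], TCP at [0.213, 0.48, 0.253] pointing down, gripper open.
Joint ranges: [-2.65, 2.65], [-0.89, 1.7], [-1.18, 1.37], [-2.13, 2.11], [-1.35, 1.29], [-3.14, 3.14]. Speed limits (rad/s): [1.89, 1.89, 2.57, 2.79, 3.14, 3.14].

INTERFACE

Orientations are given as a unit quaternion [w, x, y, z].
In Python, from rig import sensors, optics, job gives the robot as it stands.
- The arm moves only by the tool play_rows, never from a script. Its argument "series" is a list of rows, each an object with "rotation": the turn, a rotation vector about the tool's x, y, z in degrees, a list of three; "travel": the shift along the tool's x, y, z in cm, a list of three; "jaw": the finger opening in cm, from 0 to 8.54. In form: [{"rotation": [wx, wy, wz], "travel": [tx, ty, tz], "jaw": jaw}, ...]. A call has 1 to 10 rows; each row shifts and turns the commanded pose from where the row before left it, along the tool's axes as they then stand; what a row does not reach is not made up. A row lasts 1/12 s, in which the tool goes at most 41.7 mm and 7.16 degrees, less where a joint would pass 70% of its speed; a pose out of reach is approached as far as the arm can. A call with a gripper value outside its range is refused whole. The fingers move at their own pace and stop on an object; "grip_force" is the grip in N (left out, the last holds). Time passes only in rows, so rows that do not move let the fingers close. It gives the time, the measured TCP pose, the force, the opening and the grip force at its end, in the units of the state.
- sensors.sense(): the state, without advancing time (a new reading comes with each control period).
- optics.get_image(name): name is "scene" or "top" or "wrist"; returns a dict with "frame" (384x512x3 uint8, red, green, blue), "fx", "fy", "cx", "cy" (pixels), "distortion" ([k1, k2, p1, p2, k3] as OpenCV has them; the pictures are not rectified), "R" (3x3) and "t" (3): a world point X has camera coordinates R X + t. Camera axes: x right, y down, z forward; pixel columns grow to the right and rows downward; lengths in m; the calibration is good to about 2 mm. A picture is of the moment at which its call begins. There is no depth.
- job.sign_off(): hands the job in; it is judged then, once.
The state is a dict: "t": time; "joint_pos": joint angles; "qd": joint speeds; "joint_torque": joint torques, N m; "tool_pos": TCP position; "eef_rot": TCP orientation; "force": force on the tool from outside, world axes, zero at the start; "ft_torque": the same for the moment, N m; "grip_width": finger opening in m; "finger_force": force on a finger pad.
Only numpy, scipy, OpenCV 4.12 (cv2) and the standard library are available. Lean on these libraries where they do the work, as an engineer would, in place of code of your own. Each camera call takes 0.05 s, during which the arm holds its last target. There are 200 camera calls.

TASK

The crank-driven inspection stage carries a drive that stands too far along its rail, past the red tab. Using only the crank and never straining its sprung handle, wind the carriage back past the tab until you feel it bear gently on its hidden back stop, then wind it forward, away from the gearbox, until its yellow pointer lines up with the red tab, finishing in the forward direction so that the crank's slack is taken up. If you go beyond the tab, back off well short of it and come up again; then let go, leaving the tab and the things around the stage where they are.

Things in the scene. Friction and masses are not known exactly. Their poses are not given: they have to be found in the camera images.
- stage: screw-driven stage fixed to the desk: base 96 x 295 x 12 mm, grey gearbox 64 x 64 x 56 mm under the crank, rail to the left. Origin on the desk under the crank's vertical axis; y runs along the rail from gearbox to far end, z up. A magnifier ring stands 195 mm along the rail, top 109 mm over the desk. But for the crank and its collar, all within 90 mm of the crank axis is lower than 60 mm
- crank_axis (a point): point on the crank's vertical axis, on top of the gearbox, 59 mm above the desk
- crank: aluminium crank arm 14 mm wide, top 76 mm above the desk; origin on its axis, 59 mm above the desk; its x axis points along the arm to the handle 38 mm away. One clockwise turn seen from above drives the carriage 16 mm along stage +y (forward, away from the gearbox). It stays where it is left. Driving the screw takes about 3 N at the handle, moving within the slack about 0.3 N
- grip (a point): middle of the crank's black upright handle, 98 mm above the desk: a round sleeve 17 mm thick that spins freely on its pin, 76 to 118 mm above the desk, 38 mm off the crank axis. The pin is sprung: it gives sideways 1 mm for each 4 N, and is overloaded at 4 mm (16 N)
- dog (a point): point on the crank axis 98 mm above the desk that turns with the brass screw collar; its x axis points along the collar's orange dog. The crank has slack on the screw: its arm can stand from 0.8 rad anticlockwise to 0.8 rad clockwise of this x axis (seen from above) and drives the screw only at either end; when driving forward it stands 0.8 rad clockwise
- carriage: carriage on the rail, 82 x 112 mm, a loose drive resting between low lips on its top, 51 mm high in all; origin on the desk plane under its middle. A hard back stop, hidden inside the rail, ends its travel toward the gearbox: somewhere 8 to 20 mm behind the tab, to be felt at the crank. Another ends it 12 mm forward of where it starts
- pointer (a point): tip of the carriage's yellow pointer, on its robot side, 13.5 mm above the desk; moves along stage y with the carriage
- tab_point (a point): tip of the red index tab, 12 x 12 mm, on the robot-side edge of the base; same height and stage x as the pointer tip, so the two coincide when lined up. It is 8 to 20 mm back toward the gearbox from where the pointer starts
- power_brick: black power brick 48 x 105 x 30 mm lying on the desk to the right of the gearbox. Origin under its middle, long axis y
- usb_stick: blue USB stick 18 x 53 x 8 mm lying on the desk behind the stage. Origin under its middle
- tape_roll: roll of dark tape 57 x 54 x 19 mm lying flat on the desk behind the stage. Origin under its middle
- drive: black solid-state drive 70 x 100 x 9 mm lying between the carriage's lips, 42 mm above the desk; it rides along. Origin under its middle
- pin_rest (a point): where the handle's middle (grip) stands on the crank when the sprung pin is unloaded: 38 mm along the crank's x axis, 98 mm above the desk; turns with the crank

How it is judged:
By the outcome, as a careful person would: the job done as asked, in the order asked, and still so for the second after the job is handed in, with the robot touching nothing.
It also fails if it takes over 70 s, if anything falls off the work surface, if the arm or the gripper's body presses on something with over 40 N, if the wrist force passes 120 N, or if a joint passes its speed limit or range.

## Working session

There is one attempt and no reset: what is moved stays moved. The work goes in short steps, Python scripts to look and compute and a tool call to move; the robot and the scene stay as the last step left them, time stands still between calls to the robot, and variables do not carry over. Pictures are saved under pics/ and viewed, at most 10 in all, crops included, and the job is handed in when it is done.

Besides the shell and the picture viewer there is one more tool, called after "Request:" as name(argument=value, ...), one argument or row to a line, values as JSON. play_rows: Moves the arm, as the interface text tells. Its arguments: {"type":"object","properties":{"series":{"type":"array"},"grip_force":{"type":"number"}},"required":["series"]}

```bash
mkdir -p pics; python3 - <<'E'
from rig import sensors, optics
import cv2, pickle
s=sensors.sense(); print(s)
d={}
for n in ("scene","top","wrist"):
    im=optics.get_image(n); d[n]=im
    cv2.imwrite(f"pics/{n}0.png",im["frame"][:,:,::-1]); print(n,im["fx"],im["distortion"],im["R"],im["t"])
pickle.dump(d,open("im0.pkl","wb"))
import numpy as np
cv2.imwrite("pics/both0.png",np.vstack([cv2.resize(d["top"]["frame"],(800,600))])[:,:,::-1])
E
```

```text
{'t': 0.0, 'joint_pos': array([ 9.97662920e-01,  2.63561189e-01, -4.89129034e-02,  1.25936697e+00,
       -1.72586138e-05,  1.41548815e+00]), 'qd': array([ 0.00112762, -0.00015295,  0.00151365, -0.00046384,  0.00042519,
        0.00109577]), 'joint_torque': array([ 3.81900463e-03, -6.37607646e+01,  3.84560430e+01,  1.37805229e-02,
        2.26414263e-04, -3.28888541e-05]), 'tool_pos': array([0.21292068, 0.47963914, 0.25281405]), 'eef_rot': array([-1.78014972e-04,  2.07396248e-01,  9.78256880e-01, -4.91174388e-04]), 'force': array([-0.56403367, -0.83768   , -0.16129315]), 'ft_torque': array([-0.00687289,  0.02591102,  0.05112525]), 'finger_force': 0.0, 'grip_width': 0.08585491359899187}
scene 484.4189833409663 [-0.05559474  0.          0.          0.          0.        ] [[-0.56163347 -0.827218   -0.01668012]
 [-0.40336913  0.29135507 -0.86741315]
 [ 0.7223996  -0.48044001 -0.49730897]] [0.3188823  0.30572333 0.57427748]
top 489.5896516215065 [-0.0394867  0.         0.         0.         0.       ] [[ 0.0188939  -0.99982061  0.00133096]
 [-0.99107954 -0.01890433 -0.13192412]
 [ 0.13192562  0.00117347 -0.99125892]] [-0.04491507  0.57728583  1.07663097]
wrist 336.38299026115016 [-0.08253849  0.          0.          0.          0.        ] [[ 0.40547941  0.91410323 -0.00131636]
 [ 0.87999684 -0.38995993  0.27117674]
 [ 0.2473702  -0.11111498 -0.96252867]] [-0.52529819 -0.03558857  0.378344  ]
```

View pics/both0.png

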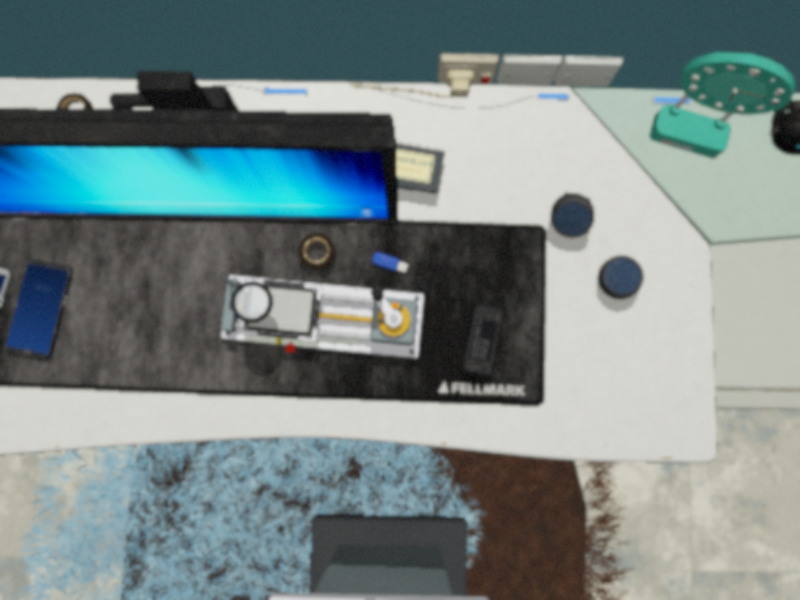

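View pics/scene0.png

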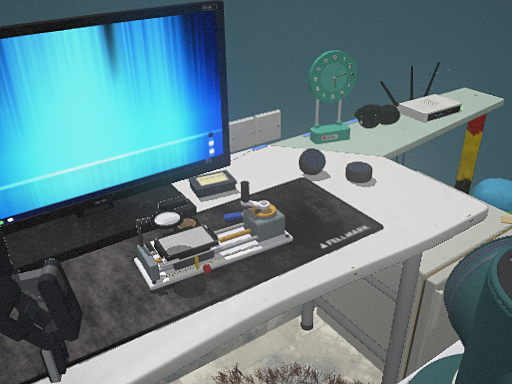

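The top view shows the crank axis near (393,318) in the 800-px picture and the handle near (379,295). The pointer is near (279,341) and the red tab near (290,348). I'll enlarge it.

```bash
python3 - <<'E'
import cv2, pickle, numpy as np
d=pickle.load(open("im0.pkl","rb"))
a=d["top"]["frame"][160:240,135:285]; b=d["scene"]["frame"][175:295,130:300]
a=cv2.resize(a,(750,400)[:2],interpolation=cv2.INTER_CUBIC)
cv2.imwrite("pics/c1.png",a[:,:,::-1])
E
```

```text
(no output)
```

View pics/c1.png

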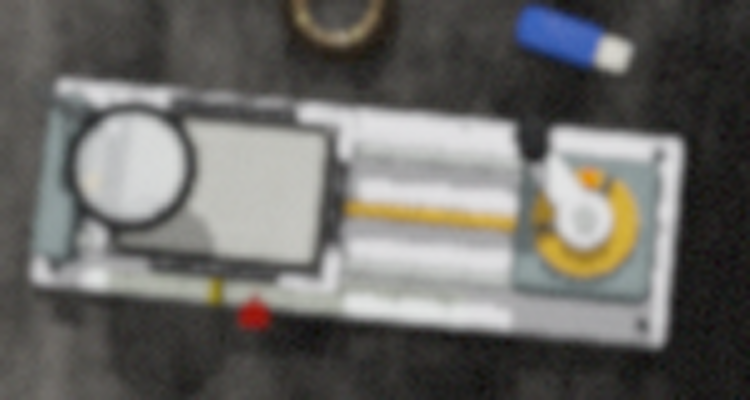

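The enlarged crop (5x, origin 135,160) shows the hub at about (585,218) and the handle top at (532,135). The dog is at (593,178), the pointer at (216,297) and the tab at (256,300). The arm looks to be about 0.8 rad anticlockwise of the dog.

```bash
cat > h.py <<'E'
import numpy as np, cv2
def KD(im): return np.array([[im["fx"],0,im["cx"]],[0,im["fy"],im["cy"]],[0,0,1]]),np.array(im["distortion"])
def world(im,px,z):
    K,D=KD(im); u=cv2.undistortPoints(np.array([[px]],float),K,D)[0,0]
    R=np.array(im["R"]);t=np.array(im["t"]);c=-R.T@t;d=R.T@np.array([u[0],u[1],1]); return c+d*(z-c[2])/d[2]
def proj(im,X):
    K,D=KD(im); return cv2.projectPoints(np.array(X,float).reshape(-1,3),cv2.Rodrigues(np.array(im["R"]))[0],np.array(im["t"]),K,D)[0][:,0]
E
python3 - <<'E'
import pickle; from h import *
im=pickle.load(open("im0.pkl","rb"))["top"]
P=lambda x,y,z: world(im,(135+(x+.5)/5-.5,160+(y+.5)/5-.5),z)
pts={n:P(*v) for n,v in dict(TL=(60,80,.012),TR=(685,138,.012),BR=(663,348,.012),BL=(32,288,.012),hub=(585,218,.08),handle=(532,135,.118),dog=(593,178,.065),ptr=(216,300,.0135),tab=(256,300,.0135)).items()}
for k,v in pts.items(): print(k,v.round(4))
u=(pts["TL"]-pts["TR"]+pts["BL"]-pts["BR"])[:2];print("stage y ang",np.degrees(np.arctan2(u[1],u[0])),np.linalg.norm(u)/2)
u/=np.linalg.norm(u); print("ptr-tab",(pts["ptr"]-pts["tab"])[:2]@u)
for k in("handle","dog"):
  w=(pts[k]-pts["hub"])[:2]; print(k,np.linalg.norm(w),np.degrees(np.arctan2(w[1],w[0])))
E
```

```text
TL [0.6167 0.2341 0.012 ]
TR [ 0.5948 -0.0596  0.012 ]
BR [ 0.4966 -0.051   0.012 ]
BL [0.5187 0.2423 0.012 ]
hub [ 0.5488 -0.015   0.08  ]
handle [0.5795 0.0075 0.118 ]
dog [ 0.5684 -0.0179  0.065 ]
ptr [0.5147 0.1562 0.0135]
tab [0.5151 0.1377 0.0135]
stage y ang 85.71309567540004 0.2942957724055793
ptr-tab 0.018458670384762527
handle 0.03803370931403645 36.192701271240715
dog 0.019807533966420134 -8.379137714566998
```

```bash
python3 - <<'E'
import pickle; from h import *
d=pickle.load(open("im0.pkl","rb"))
def tri(p,q):
    A=[];b=[]
    for im,px in((d["top"],p),(d["scene"],q)):
        c=world(im,px,0);e=world(im,px,.5);v=(c-e)/np.linalg.norm(c-e);M=np.eye(3)-np.outer(v,v);A.append(M);b.append(M@c)
    return np.linalg.lstsq(np.vstack(A),np.hstack(b),rcond=None)
for p,q in(((252,140),(229,158)),((251,74),(229,0))): print(tri(p,q)[:2])
E
```

```text
(array([ 0.6788836 , -0.01412813,  0.12531346]), array([2.77265494e-07]))
(array([ 0.69789377, -0.02689438,  0.43569395]), array([0.00030957]))
```

Request:
play_rows(
  series=[
    {"rotation": [0, 0, 6], "travel": [0, 0, 0], "jaw": 8.5},
    {"rotation": [0, 0, 6], "travel": [0, 0, 0], "jaw": 8.5},
    {"rotation": [0, 0, 6], "travel": [0, 0, 0], "jaw": 8.5},
    {"rotation": [0, 0, 6], "travel": [0, 0, 0], "jaw": 8.5},
    {"rotation": [0, 0, 6], "travel": [0, 0, 0], "jaw": 8.5},
    {"rotation": [0, 0, 0], "travel": [-3.7, 0, 0], "jaw": 8.5},
    {"rotation": [0, 0, 0], "travel": [-3.7, 0, 0], "jaw": 8.5},
    {"rotation": [0, 0, 0], "travel": [-3.7, 0, 0], "jaw": 8.5},
    {"rotation": [0, 0, 0], "travel": [-3.7, 0, 0], "jaw": 8.5},
    {"rotation": [0, 0, 0], "travel": [-3.7, 0, 0], "jaw": 8.5},
  ],
  grip_force=20,
)

```text
t: 0.98
tool_pos: [0.3224, 0.3288, 0.2532]
eef_rot: [-0.0, 0.453, 0.891, -0.0]
force: [1.9, 0.1, -0.9]
grip_width: 0.0852
finger_force: 0.0
```

Request:
play_rows(
  series=[
    {"rotation": [0, 0, 0], "travel": [-4.1, 0.2, 0], "jaw": 8.5},
    {"rotation": [0, 0, 0], "travel": [-4.1, 0.2, 0], "jaw": 8.5},
    {"rotation": [0, 0, 0], "travel": [-4.1, 0.2, 0], "jaw": 8.5},
    {"rotation": [0, 0, 0], "travel": [-4.1, 0.2, 0], "jaw": 8.5},
    {"rotation": [0, 0, 0], "travel": [-4.1, 0.2, 0], "jaw": 8.5},
    {"rotation": [0, 0, 0], "travel": [-4.1, 0.2, 0], "jaw": 8.5},
    {"rotation": [0, 0, 0], "travel": [-4.1, 0.2, 0], "jaw": 8.5},
    {"rotation": [0, 0, 0], "travel": [-4.1, 0.2, 0], "jaw": 8.5},
    {"rotation": [0, 0, 0], "travel": [-4.1, 0.2, 0], "jaw": 8.5},
    {"rotation": [0, 0, 0], "travel": [-4.1, 0.1, 0], "jaw": 8.5},
  ],
)

```text
t: 1.82
tool_pos: [0.5795, 0.0081, 0.2531]
eef_rot: [-0.0, 0.454, 0.891, -0.0]
force: [0.6, 0.1, 0.0]
grip_width: 0.085
finger_force: 0.0
```

```bash
python3 - <<'E'
from rig import sensors, optics
import cv2, pickle
from h import *
im=optics.get_image("wrist"); pickle.dump(im,open("w1.pkl","wb"))
s=sensors.sense(); print(s["tool_pos"],s["eef_rot"],s["joint_pos"],s["force"])
cv2.imwrite("pics/w1.png",cv2.resize(im["frame"],(800,600),interpolation=cv2.INTER_CUBIC)[:,:,::-1])
a=np.radians(36.2);h=[.5488,-.015]
print(proj(im,[[*h,.08],[h[0]+.038*np.cos(a),h[1]+.038*np.sin(a),.118],[.5147,.1562,.0135],[.5151,.1377,.0135]])*800/512)
E
```

```text
[0.58320423 0.00313348 0.25202991] [ 6.25851573e-04  4.54973531e-01  8.90504517e-01 -6.32305356e-04] [-0.13357583  0.36439444  0.09887711  1.3045187  -0.00160871  0.81110894] [-3.69164742 -6.73316518 -3.18905927]
[[332.09271119 274.5084193 ]
 [397.95649844 291.72944368]
 [454.4127641    5.93484887]
 [437.37382318  31.10859026]]
```

View pics/w1.png

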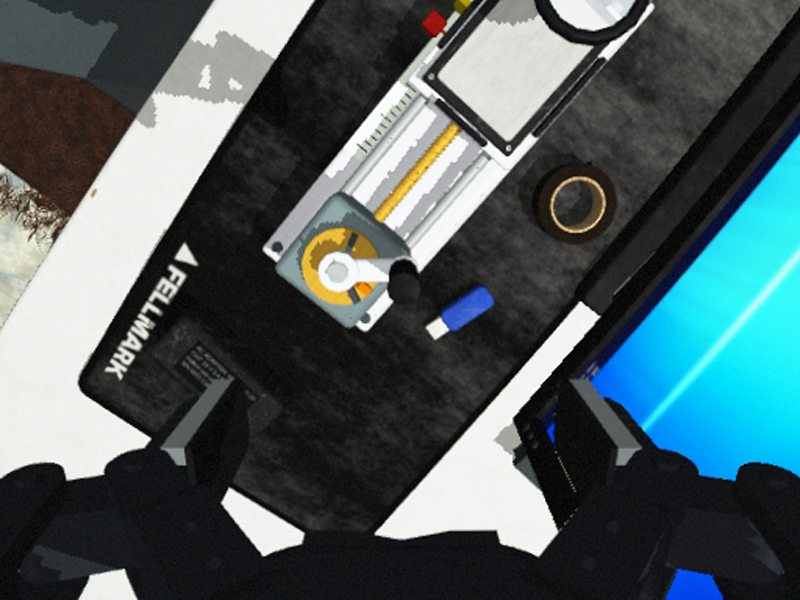

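The picture was taken while the arm was still settling. Hub at about (337,271), handle at (404,280), within 3 mm of the prediction. I'll lower the tool, settle and refine.

Request:
play_rows(
  series=[
    {"rotation": [0, 0, 0], "travel": [0, 0, 2], "jaw": 8.5},
    {"rotation": [0, 0, 0], "travel": [0, 0, 2], "jaw": 8.5},
    {"rotation": [0, 0, 0], "travel": [0, 0, 2], "jaw": 8.5},
    {"rotation": [0, 0, 0], "travel": [0, 0, 0], "jaw": 8.5},
    {"rotation": [0, 0, 0], "travel": [0, 0, 0], "jaw": 8.5},
    {"rotation": [0, 0, 0], "travel": [0, 0, 0], "jaw": 8.5},
  ],
)

```text
t: 2.37
tool_pos: [0.5789, 0.0101, 0.1943]
eef_rot: [0.0, 0.453, 0.891, 0.0]
force: [1.0, 0.4, 0.5]
grip_width: 0.085
finger_force: 0.0
```

```bash
python3 - <<'E'
from rig import sensors, optics
import cv2, pickle
from h import *
im=optics.get_image("wrist"); pickle.dump(im,open("w2.pkl","wb"))
s=sensors.sense(); print(s["tool_pos"],s["eef_rot"],s["force"])
a=np.radians(36.2);h=[.5488,-.015]
p=proj(im,[[*h,.08],[h[0]+.038*np.cos(a),h[1]+.038*np.sin(a),.118],[h[0]+.038*np.cos(a),h[1]+.038*np.sin(a),.076]]);print(p)
x0,y0=(p.mean(0)-[64,48]).astype(int).clip(0); x0=min(x0,512-128);y0=min(y0,384-96)
c=cv2.resize(im["frame"][y0:y0+96,x0:x0+128],(768,576),interpolation=cv2.INTER_CUBIC)[:,:,::-1].copy()
for q in p: cv2.circle(c,tuple(int(v) for v in (q-[x0,y0]+.5)*6),3,(255,0,255),-1)
print(x0,y0);cv2.imwrite("pics/w2.png",c)
E
```

```text
[0.57916402 0.01008701 0.19460326] [7.95537963e-04 4.53451719e-01 8.91280443e-01 2.79409657e-04] [ 0.27801504  0.26372845 -0.41406336]
[[201.44274619 196.75468542]
 [252.97730194 214.53206361]
 [253.50047252 195.0928843 ]]
171 154
```

View pics/w2.png

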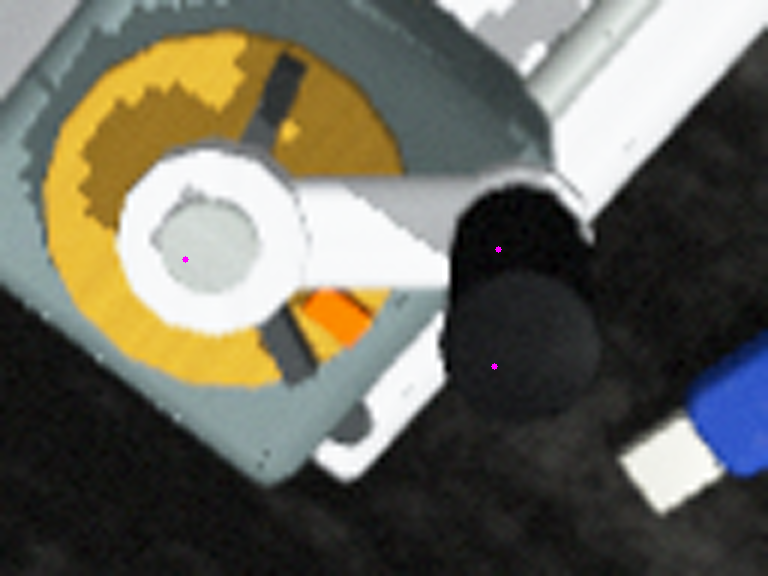

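The handle top centre is at (523,345) and the hub at (209,244) in the crop. The predictions (magenta) are about 4 px off in image terms, consistently.

```bash
python3 - <<'E'
import pickle; from h import *
im=pickle.load(open("w2.pkl","rb"))
P=lambda x,y,z: world(im,(171+x/6-.5,154+y/6-.5),z)
h=P(523,345,.118);c=P(209,244,.08);print(h,c,P(209,244,.076)); w=(h-c)[:2];print(np.linalg.norm(w),np.degrees(np.arctan2(w[1],w[0])))
d=P(340,315,.065)-c;print(np.degrees(np.arctan2(d[1],d[0])))
E
```

```text
[0.58044676 0.01102972 0.118     ] [ 0.55001019 -0.01167684  0.08      ] [ 0.55019847 -0.01300854  0.076     ]
0.037973312326390465 36.724000288158166
-8.410737093854527
```

Request:
play_rows(
  series=[
    {"rotation": [0, 0, 0], "travel": [-0.05, 0.05, 2], "jaw": 8.5},
    {"rotation": [0, 0, 0], "travel": [0, 0, 2], "jaw": 8.5},
    {"rotation": [0, 0, 0], "travel": [0, 0, 2], "jaw": 7},
    {"rotation": [0, 0, 0], "travel": [0, 0, 2], "jaw": 6},
    {"rotation": [0, 0, 0], "travel": [0, 0, 1.1], "jaw": 5},
    {"rotation": [0, 0, 0], "travel": [0, 0, 0], "jaw": 4},
    {"rotation": [0, 0, 0], "travel": [0, 0, 0], "jaw": 3},
    {"rotation": [0, 0, 0], "travel": [0, 0, 0], "jaw": 2.5},
    {"rotation": [0, 0, 0], "travel": [0, 0, 0], "jaw": 2.2},
    {"rotation": [0, 0, 0], "travel": [0, 0, 0], "jaw": 2.2},
  ],
  grip_force=20,
)

```text
t: 3.25
tool_pos: [0.5799, 0.0099, 0.1033]
eef_rot: [0.001, 0.453, 0.891, 0.0]
force: [0.2, 0.7, 0.5]
grip_width: 0.0219
finger_force: 0.0
```

Request:
play_rows(
  series=[
    {"rotation": [0, 0, 0], "travel": [0, 0, 0], "jaw": 2.0},
    {"rotation": [0, 0, 0], "travel": [0, 0, 0], "jaw": 1.8},
    {"rotation": [0, 0, 0], "travel": [0, 0, 0], "jaw": 1.5},
    {"rotation": [0, 0, 0], "travel": [0, 0, 0], "jaw": 1.5},
    {"rotation": [0, 0, 0], "travel": [0, 0, 0], "jaw": 1.5},
  ],
)

```text
t: 3.67
tool_pos: [0.5796, 0.0099, 0.1025]
eef_rot: [0.0, 0.454, 0.891, 0.0]
force: [1.9, 0.9, 3.5]
grip_width: 0.016
finger_force: 19.6
```

Request:
play_rows(
  series=[
    {"rotation": [0, 0, 0], "travel": [0.594, -0.047, 0], "jaw": 1.5},
    {"rotation": [0, 0, 0], "travel": [0.58, -0.139, 0], "jaw": 1.5},
    {"rotation": [0, 0, 0], "travel": [0.551, -0.228, 0], "jaw": 1.5},
    {"rotation": [0, 0, 0], "travel": [0.509, -0.312, 0], "jaw": 1.5},
    {"rotation": [0, 0, 0], "travel": [0.453, -0.387, 0], "jaw": 1.5},
    {"rotation": [0, 0, 0], "travel": [0, 0, 0], "jaw": 1.5},
    {"rotation": [0, 0, 0], "travel": [0, 0, 0], "jaw": 1.5},
  ],
)

```text
t: 4.25
tool_pos: [0.5539, 0.0253, 0.1024]
eef_rot: [-0.0, 0.453, 0.891, -0.0]
force: [1.0, 0.3, 5.8]
grip_width: 0.0159
finger_force: 19.8
```

Request:
play_rows(
  series=[
    {"rotation": [0, 0, 0], "travel": [0.387, -0.453, 0], "jaw": 1.5},
    {"rotation": [0, 0, 0], "travel": [0.312, -0.509, 0], "jaw": 1.5},
    {"rotation": [0, 0, 0], "travel": [0.228, -0.551, 0], "jaw": 1.5},
    {"rotation": [0, 0, 0], "travel": [0.139, -0.58, 0], "jaw": 1.5},
    {"rotation": [0, 0, 0], "travel": [0.047, -0.594, 0], "jaw": 1.5},
  ],
)

```text
t: 4.67
tool_pos: [0.5263, 0.0184, 0.1024]
eef_rot: [0.0, 0.453, 0.891, 0.0]
force: [2.6, 0.8, 5.3]
grip_width: 0.0159
finger_force: 19.7
```

Request:
play_rows(
  series=[
    {"rotation": [0, 0, 0], "travel": [-0.047, -0.594, 0], "jaw": 1.5},
    {"rotation": [0, 0, 0], "travel": [-0.139, -0.58, 0], "jaw": 1.5},
    {"rotation": [0, 0, 0], "travel": [-0.228, -0.551, 0], "jaw": 1.5},
    {"rotation": [0, 0, 0], "travel": [-0.312, -0.509, 0], "jaw": 1.5},
    {"rotation": [0, 0, 0], "travel": [-0.387, -0.453, 0], "jaw": 1.5},
  ],
)

```text
t: 5.08
tool_pos: [0.511, -0.0065, 0.1024]
eef_rot: [-0.0, 0.453, 0.891, 0.001]
force: [2.5, 3.4, 4.5]
grip_width: 0.0163
finger_force: 19.8
```

```bash
python3 - <<'E'
from rig import sensors
for i in range(1):
    s=sensors.sense(); print({k:s[k].round(4) for k in("tool_pos","force","ft_torque","joint_pos")})
E
```

```text
{'tool_pos': array([ 0.511 , -0.0065,  0.1024]), 'force': array([2.5111, 3.367 , 4.4559]), 'ft_torque': array([ 0.6141, -0.5859,  0.0294]), 'joint_pos': array([-0.1727,  0.3358, -0.377 ,  0.8578,  0.001 ,  0.7685])}
```

Request:
play_rows(
  series=[
    {"rotation": [0, 0, 0], "travel": [-0.463, -0.377, 0], "jaw": 1.5},
    {"rotation": [0, 0, 0], "travel": [-0.514, -0.302, 0], "jaw": 1.5},
    {"rotation": [0, 0, 0], "travel": [-0.556, -0.218, 0], "jaw": 1.5},
    {"rotation": [0, 0, 0], "travel": [-0.58, -0.139, 0], "jaw": 1.5},
    {"rotation": [0, 0, 0], "travel": [-0.594, -0.047, 0], "jaw": 1.5},
    {"rotation": [0, 0, 0], "travel": [-0.594, 0.047, 0], "jaw": 1.5},
    {"rotation": [0, 0, 0], "travel": [-0.58, 0.139, 0], "jaw": 1.5},
    {"rotation": [0, 0, 0], "travel": [-0.551, 0.228, 0], "jaw": 1.5},
    {"rotation": [0, 0, 0], "travel": [-0.509, 0.312, 0], "jaw": 1.5},
    {"rotation": [0, 0, 0], "travel": [-0.453, 0.387, 0], "jaw": 1.5},
  ],
)

```text
t: 5.92
tool_pos: [0.5426, -0.05, 0.1022]
eef_rot: [-0.001, 0.454, 0.891, -0.0]
force: [-3.5, 0.8, 10.0]
grip_width: 0.0161
finger_force: 20.0
```

Request:
play_rows(
  series=[
    {"rotation": [0, 0, 0], "travel": [-0.387, 0.453, 0], "jaw": 1.5},
    {"rotation": [0, 0, 0], "travel": [-0.312, 0.509, 0], "jaw": 1.5},
    {"rotation": [0, 0, 0], "travel": [-0.228, 0.551, 0], "jaw": 1.5},
    {"rotation": [0, 0, 0], "travel": [-0.139, 0.58, 0], "jaw": 1.5},
    {"rotation": [0, 0, 0], "travel": [-0.047, 0.594, 0], "jaw": 1.5},
  ],
)

```text
t: 6.33
tool_pos: [0.5711, -0.0434, 0.1023]
eef_rot: [-0.0, 0.454, 0.891, -0.0]
force: [-1.6, -2.5, 9.1]
grip_width: 0.016
finger_force: 20.0
```

Request:
play_rows(
  series=[
    {"rotation": [0, 0, 0], "travel": [0.047, 0.594, 0], "jaw": 1.5},
    {"rotation": [0, 0, 0], "travel": [0.139, 0.58, 0], "jaw": 1.5},
    {"rotation": [0, 0, 0], "travel": [0.228, 0.551, 0], "jaw": 1.5},
    {"rotation": [0, 0, 0], "travel": [0.312, 0.509, 0], "jaw": 1.5},
    {"rotation": [0, 0, 0], "travel": [0.387, 0.453, 0], "jaw": 1.5},
  ],
)

```text
t: 6.75
tool_pos: [0.5867, -0.0186, 0.1023]
eef_rot: [0.0, 0.454, 0.891, -0.0]
force: [0.8, -2.9, 7.4]
grip_width: 0.0161
finger_force: 19.9
```

Request:
play_rows(
  series=[
    {"rotation": [0, 0, 0], "travel": [0.453, 0.387, 0], "jaw": 1.5},
    {"rotation": [0, 0, 0], "travel": [0.509, 0.312, 0], "jaw": 1.5},
    {"rotation": [0, 0, 0], "travel": [0.551, 0.228, 0], "jaw": 1.5},
    {"rotation": [0, 0, 0], "travel": [0.58, 0.139, 0], "jaw": 1.5},
    {"rotation": [0, 0, 0], "travel": [0.594, 0.047, 0], "jaw": 1.5},
  ],
)

```text
t: 7.17
tool_pos: [0.58, 0.0099, 0.1024]
eef_rot: [0.0, 0.454, 0.891, -0.0]
force: [2.5, -2.3, 7.3]
grip_width: 0.016
finger_force: 19.8
```

```bash
python3 - <<'E'
from rig import sensors, optics
import cv2, pickle
d={n:optics.get_image(n) for n in("top","scene")}; pickle.dump(d,open("im1.pkl","wb"))
s=sensors.sense(); print({k:s[k].round(4) for k in("tool_pos","force","joint_pos")})
import numpy as np
a=cv2.resize(d["top"]["frame"][185:245,145:245],(700,420),interpolation=cv2.INTER_CUBIC)
cv2.imwrite("pics/t1.png",a[:,:,::-1])
E
```

```text
{'tool_pos': array([0.5795, 0.0103, 0.1024]), 'force': array([ 0.2874, -0.3204,  5.5124]), 'joint_pos': array([-1.227e-01,  4.394e-01, -2.023e-01,  9.291e-01, -2.000e-04,
        8.183e-01])}
```

View pics/t1.png

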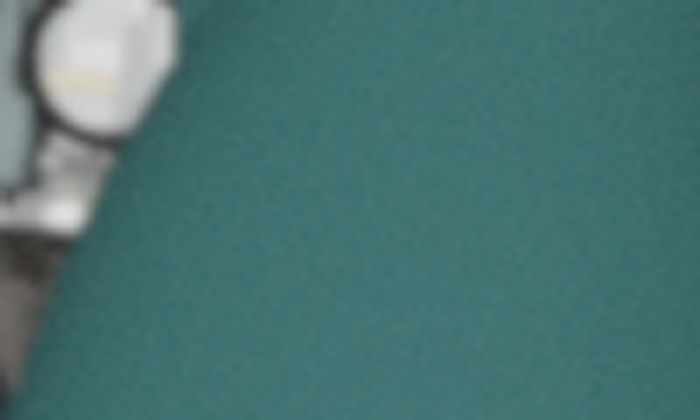

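The arm hides the tab from the top camera. The forces are steady (about 3 N while moving, near zero at rest) and the circle fits, so I'll drive on through the zone that is still safe.

Request:
play_rows(
  series=[
    {"rotation": [0, 0, 0], "travel": [0.594, -0.047, 0], "jaw": 1.5},
    {"rotation": [0, 0, 0], "travel": [0.58, -0.139, 0], "jaw": 1.5},
    {"rotation": [0, 0, 0], "travel": [0.551, -0.228, 0], "jaw": 1.5},
    {"rotation": [0, 0, 0], "travel": [0.509, -0.312, 0], "jaw": 1.5},
    {"rotation": [0, 0, 0], "travel": [0.453, -0.387, 0], "jaw": 1.5},
    {"rotation": [0, 0, 0], "travel": [0.387, -0.453, 0], "jaw": 1.5},
    {"rotation": [0, 0, 0], "travel": [0.312, -0.509, 0], "jaw": 1.5},
    {"rotation": [0, 0, 0], "travel": [0.228, -0.551, 0], "jaw": 1.5},
    {"rotation": [0, 0, 0], "travel": [0.139, -0.58, 0], "jaw": 1.5},
    {"rotation": [0, 0, 0], "travel": [0.047, -0.594, 0], "jaw": 1.5},
  ],
)

```text
t: 8.1
tool_pos: [0.5266, 0.0184, 0.1024]
eef_rot: [0.0, 0.453, 0.891, 0.0]
force: [3.1, 1.9, 4.5]
grip_width: 0.016
finger_force: 19.7
```

```bash
python3 - <<'E'
from rig import sensors, optics
import cv2, pickle
from h import *
d=pickle.load(open("im0.pkl","rb"))["scene"]; e=pickle.load(open("im1.pkl","rb"))["scene"]
o=np.hstack([cv2.resize(i["frame"][240:290,170:235],(390,300),interpolation=cv2.INTER_CUBIC) for i in(d,e)])
cv2.imwrite("pics/s1.png",o[:,:,::-1])
u=np.array([.0747,.9972])
tab=np.array([.5151,.1377]); print([ (k,proj(d,[[*(tab+u*k),.0135]])[0].round(1)) for k in(0,.01,.02)])
E
```

```text
[(0, array([207.3, 266.8])), (0.01, array([202.3, 268.5])), (0.02, array([197.2, 270.3]))]
```

View pics/s1.png

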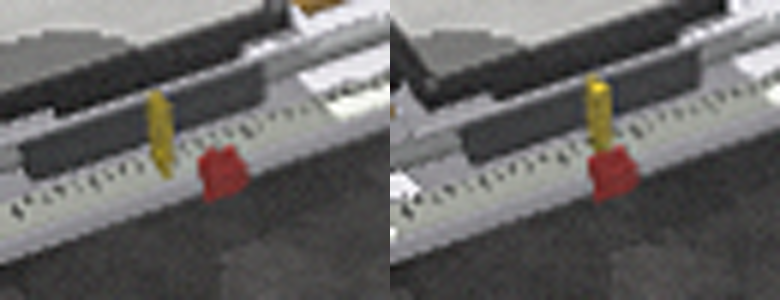

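In the scene camera the pointer moved from x≈167 to 212 (zoomed), with the tab at 222. So the gap was about 19 mm and 3 mm is left at 16 mm of travel. I'll continue to 24 mm back.

Request:
play_rows(
  series=[
    {"rotation": [0, 0, 0], "travel": [-0.047, -0.594, 0], "jaw": 1.5},
    {"rotation": [0, 0, 0], "travel": [-0.139, -0.58, 0], "jaw": 1.5},
    {"rotation": [0, 0, 0], "travel": [-0.228, -0.551, 0], "jaw": 1.5},
    {"rotation": [0, 0, 0], "travel": [-0.312, -0.509, 0], "jaw": 1.5},
    {"rotation": [0, 0, 0], "travel": [-0.387, -0.453, 0], "jaw": 1.5},
    {"rotation": [0, 0, 0], "travel": [-0.453, -0.387, 0], "jaw": 1.5},
    {"rotation": [0, 0, 0], "travel": [-0.509, -0.312, 0], "jaw": 1.5},
    {"rotation": [0, 0, 0], "travel": [-0.551, -0.228, 0], "jaw": 1.5},
    {"rotation": [0, 0, 0], "travel": [-0.58, -0.139, 0], "jaw": 1.5},
    {"rotation": [0, 0, 0], "travel": [-0.594, -0.047, 0], "jaw": 1.5},
  ],
)

```text
t: 8.93
tool_pos: [0.5179, -0.0347, 0.1023]
eef_rot: [-0.001, 0.453, 0.891, 0.0]
force: [-0.0, 4.2, 8.2]
grip_width: 0.0165
finger_force: 20.0
```

Request:
play_rows(
  series=[
    {"rotation": [0, 0, 0], "travel": [0, 0, 0], "jaw": 1.5},
    {"rotation": [0, 0, 0], "travel": [0, 0, 0], "jaw": 1.5},
  ],
)

```text
t: 9.1
tool_pos: [0.5181, -0.0349, 0.1023]
eef_rot: [-0.0, 0.454, 0.891, 0.0]
force: [0.2, 1.3, 7.8]
grip_width: 0.0162
finger_force: 20.0
```

Request:
play_rows(
  series=[
    {"rotation": [0, 0, 0], "travel": [0, 0, 0], "jaw": 2.8},
    {"rotation": [0, 0, -4.5], "travel": [0, 0, 0], "jaw": 2.8},
    {"rotation": [0, 0, -4.5], "travel": [0, 0, 0], "jaw": 2.8},
    {"rotation": [0, 0, 0], "travel": [0.6, 0, 0], "jaw": 2.8},
    {"rotation": [0, 0, 0], "travel": [0, 0, 0], "jaw": 1.9},
    {"rotation": [0, 0, 0], "travel": [0, 0, 0], "jaw": 1.5},
    {"rotation": [0, 0, 0], "travel": [0, 0, 0], "jaw": 1.5},
  ],
)

```text
t: 9.68
tool_pos: [0.5135, -0.0302, 0.1021]
eef_rot: [-0.001, 0.383, 0.924, 0.0]
force: [0.3, 2.6, -0.7]
grip_width: 0.0162
finger_force: 19.5
```

Request:
play_rows(
  series=[
    {"rotation": [0, 0, 0], "travel": [-0.237, -0.03, 0], "jaw": 1.5},
    {"rotation": [0, 0, 0], "travel": [0, 0, 0], "jaw": 1.5},
  ],
)

```text
t: 9.85
tool_pos: [0.5153, -0.0325, 0.1021]
eef_rot: [-0.0, 0.383, 0.924, 0.0]
force: [-2.6, 2.2, -1.6]
grip_width: 0.0163
finger_force: 19.5
```

Request:
play_rows(
  series=[
    {"rotation": [0, 0, 0], "travel": [0, 0, 0], "jaw": 2.0},
  ],
)

```text
t: 9.93
tool_pos: [0.5157, -0.0327, 0.1023]
eef_rot: [0.0, 0.382, 0.924, -0.0]
force: [-0.4, 1.0, -0.1]
grip_width: 0.02
finger_force: 0.0
```

Request:
play_rows(
  series=[
    {"rotation": [0, 0, 0], "travel": [0, 0, 0], "jaw": 1.5},
  ],
)

```text
t: 10.02
tool_pos: [0.5158, -0.0327, 0.1024]
eef_rot: [0.0, 0.382, 0.924, -0.0]
force: [-0.7, -0.2, 0.8]
grip_width: 0.0161
finger_force: 19.5
```

Request:
play_rows(
  series=[
    {"rotation": [0, 0, 0], "travel": [-0.238, -0.015, 0], "jaw": 1.5},
  ],
)

```text
t: 10.1
tool_pos: [0.5171, -0.0342, 0.1024]
eef_rot: [0.0, 0.382, 0.924, -0.0]
force: [-1.4, 2.8, 0.4]
grip_width: 0.016
finger_force: 19.6
```

Request:
play_rows(
  series=[
    {"rotation": [0, 0, 0], "travel": [0, 0, 0], "jaw": 1.5},
  ],
)

```text
t: 10.18
tool_pos: [0.5172, -0.0344, 0.1023]
eef_rot: [-0.0, 0.382, 0.924, 0.0]
force: [-2.2, 2.0, 1.9]
grip_width: 0.0164
finger_force: 19.7
```

The one-row release and regrip works. I'll use this ratchet for feeling the stop: each step starts unstrained, so it is capped at about 3.2 mm of strain. Before that, I'll drive gripped to about 25.7 mm, which is still short of the earliest possible stop, and set up the first block.

Request:
play_rows(
  series=[
    {"rotation": [0, 0, 0], "travel": [-0.596, 0.005, 0], "jaw": 1.5},
    {"rotation": [0, 0, 0], "travel": [-0.588, 0.099, 0], "jaw": 1.5},
    {"rotation": [0, 0, 0], "travel": [-0.566, 0.189, 0], "jaw": 1.5},
    {"rotation": [0, 0, 0], "travel": [-0.529, 0.275, 0], "jaw": 1.5},
    {"rotation": [0, 0, 0], "travel": [0, 0, 0], "jaw": 1.5},
  ],
)

```text
t: 10.6
tool_pos: [0.5385, -0.0469, 0.1022]
eef_rot: [0.0, 0.382, 0.924, 0.0]
force: [-2.2, 1.9, 2.2]
grip_width: 0.016
finger_force: 19.8
```

Request:
play_rows(
  series=[
    {"rotation": [0, 0, 0], "travel": [0, 0, 0], "jaw": 3.2},
    {"rotation": [0, 0, -6.5], "travel": [0, 0, 0], "jaw": 3.2},
    {"rotation": [0, 0, -6.5], "travel": [0, 0, 0], "jaw": 3.2},
    {"rotation": [0, 0, -6.5], "travel": [0, 0, 0], "jaw": 3.2},
    {"rotation": [0, 0, -6.5], "travel": [0, 0, 0], "jaw": 3.2},
    {"rotation": [0, 0, -7], "travel": [0, 0, 0], "jaw": 3.2},
    {"rotation": [0, 0, -7], "travel": [0, 0, 0], "jaw": 3.2},
    {"rotation": [0, 0, 0], "travel": [0.28, -0.27, 0], "jaw": 3.2},
    {"rotation": [0, 0, 0], "travel": [0, 0, 0], "jaw": 2.2},
  ],
)

```text
t: 11.35
tool_pos: [0.5338, -0.0491, 0.1023]
eef_rot: [0.0, 0.045, 0.999, -0.0]
force: [0.5, 1.1, -0.0]
grip_width: 0.0227
finger_force: 0.0
```

Request:
play_rows(
  series=[
    {"rotation": [0, 0, 0], "travel": [0, 0, 0], "jaw": 1.5},
    {"rotation": [0, 0, 0], "travel": [0, 0, 0], "jaw": 1.5},
  ],
)

```text
t: 11.52
tool_pos: [0.5342, -0.0491, 0.1024]
eef_rot: [0.0, 0.045, 0.999, -0.0]
force: [-1.4, -3.1, 1.5]
grip_width: 0.016
finger_force: 19.5
```

Request:
play_rows(
  series=[
    {"rotation": [0, 0, 0], "travel": [-0.318, -0.09, 0], "jaw": 1.5},
    {"rotation": [0, 0, 0], "travel": [0, 0, 0], "jaw": 1.5},
    {"rotation": [0, 0, 0], "travel": [0, 0, 0], "jaw": 2.0},
    {"rotation": [0, 0, 0], "travel": [0, 0, 0], "jaw": 1.5},
    {"rotation": [0, 0, 0], "travel": [-0.32, -0.013, 0], "jaw": 1.5},
    {"rotation": [0, 0, 0], "travel": [0, 0, 0], "jaw": 1.5},
  ],
)

```text
t: 12.02
tool_pos: [0.5407, -0.0504, 0.1022]
eef_rot: [-0.0, 0.043, 0.999, -0.0]
force: [-2.1, -0.5, 2.5]
grip_width: 0.016
finger_force: 19.6
```

Request:
play_rows(
  series=[
    {"rotation": [0, 0, 0], "travel": [0, 0, 0], "jaw": 2.0},
    {"rotation": [0, 0, 0], "travel": [0, 0, 0], "jaw": 1.5},
    {"rotation": [0, 0, 0], "travel": [-0.32, 0.008, 0], "jaw": 1.5},
    {"rotation": [0, 0, 0], "travel": [0, 0, 0], "jaw": 1.5},
    {"rotation": [0, 0, 0], "travel": [0, 0, 0], "jaw": 2.0},
    {"rotation": [0, 0, 0], "travel": [0, 0, 0], "jaw": 1.5},
    {"rotation": [0, 0, 0], "travel": [-0.319, 0.028, 0], "jaw": 1.5},
    {"rotation": [0, 0, 0], "travel": [0, 0, 0], "jaw": 1.5},
  ],
)

```text
t: 12.68
tool_pos: [0.5471, -0.0506, 0.1023]
eef_rot: [-0.0, 0.043, 0.999, -0.0]
force: [-3.1, -1.6, 1.2]
grip_width: 0.0159
finger_force: 19.6
```

Request:
play_rows(
  series=[
    {"rotation": [0, 0, 0], "travel": [0, 0, 0], "jaw": 2.8},
    {"rotation": [0, 0, -5.5], "travel": [0, 0, 0], "jaw": 2.8},
    {"rotation": [0, 0, -5.5], "travel": [0, 0, 0], "jaw": 2.8},
    {"rotation": [0, 0, -6], "travel": [0, 0, 0], "jaw": 2.8},
    {"rotation": [0, 0, 0], "travel": [0.38, -0.12, 0], "jaw": 2.0},
    {"rotation": [0, 0, 0], "travel": [0, 0, 0], "jaw": 1.5},
    {"rotation": [0, 0, 0], "travel": [-0.317, -0.045, 0], "jaw": 1.5},
    {"rotation": [0, 0, 0], "travel": [0, 0, 0], "jaw": 1.5},
  ],
)

```text
t: 13.35
tool_pos: [0.5467, -0.0524, 0.1023]
eef_rot: [-0.0, -0.104, 0.995, -0.0]
force: [-1.5, -1.1, 1.9]
grip_width: 0.0159
finger_force: 19.6
```

Request:
play_rows(
  series=[
    {"rotation": [0, 0, 0], "travel": [0, 0, 0], "jaw": 2.0},
    {"rotation": [0, 0, 0], "travel": [0, 0, 0], "jaw": 1.5},
    {"rotation": [0, 0, 0], "travel": [-0.319, -0.023, 0], "jaw": 1.5},
    {"rotation": [0, 0, 0], "travel": [0, 0, 0], "jaw": 1.5},
    {"rotation": [0, 0, 0], "travel": [0, 0, 0], "jaw": 2.0},
    {"rotation": [0, 0, 0], "travel": [0, 0, 0], "jaw": 1.5},
    {"rotation": [0, 0, 0], "travel": [-0.32, -0.002, 0], "jaw": 1.5},
    {"rotation": [0, 0, 0], "travel": [0, 0, 0], "jaw": 1.5},
  ],
)

```text
t: 14.02
tool_pos: [0.5531, -0.0512, 0.1022]
eef_rot: [-0.0, -0.105, 0.994, -0.0]
force: [-1.5, -1.0, 1.7]
grip_width: 0.016
finger_force: 19.6
```

Request:
play_rows(
  series=[
    {"rotation": [0, 0, 0], "travel": [0, 0, 0], "jaw": 2.0},
    {"rotation": [0, 0, 0], "travel": [0, 0, 0], "jaw": 1.5},
    {"rotation": [0, 0, 0], "travel": [-0.319, 0.019, 0], "jaw": 1.5},
    {"rotation": [0, 0, 0], "travel": [0, 0, 0], "jaw": 1.5},
    {"rotation": [0, 0, 0], "travel": [0, 0, 0], "jaw": 2.0},
    {"rotation": [0, 0, 0], "travel": [0, 0, 0], "jaw": 1.5},
    {"rotation": [0, 0, 0], "travel": [-0.317, 0.04, 0], "jaw": 1.5},
    {"rotation": [0, 0, 0], "travel": [0, 0, 0], "jaw": 1.5},
  ],
)

```text
t: 14.68
tool_pos: [0.5592, -0.0493, 0.1023]
eef_rot: [-0.0, -0.105, 0.994, -0.0]
force: [-2.4, -2.0, 1.6]
grip_width: 0.0158
finger_force: 19.6
```

Request:
play_rows(
  series=[
    {"rotation": [0, 0, 0], "travel": [0, 0, 0], "jaw": 2.8},
    {"rotation": [0, 0, -6.3], "travel": [0, 0, 0], "jaw": 2.8},
    {"rotation": [0, 0, -6.3], "travel": [0, 0, 0], "jaw": 2.8},
    {"rotation": [0, 0, -6.4], "travel": [0, 0, 0], "jaw": 2.8},
    {"rotation": [0, 0, 0], "travel": [0.35, -0.11, 0], "jaw": 2.0},
    {"rotation": [0, 0, 0], "travel": [0, 0, 0], "jaw": 1.5},
    {"rotation": [0, 0, 0], "travel": [-0.317, -0.045, 0], "jaw": 1.5},
    {"rotation": [0, 0, 0], "travel": [0, 0, 0], "jaw": 1.5},
  ],
)

```text
t: 15.35
tool_pos: [0.5596, -0.0508, 0.1022]
eef_rot: [-0.0, -0.266, 0.964, -0.0]
force: [-1.9, -1.9, 1.2]
grip_width: 0.016
finger_force: 19.6
```

Request:
play_rows(
  series=[
    {"rotation": [0, 0, 0], "travel": [0, 0, 0], "jaw": 2.0},
    {"rotation": [0, 0, 0], "travel": [0, 0, 0], "jaw": 1.5},
    {"rotation": [0, 0, 0], "travel": [-0.319, -0.023, 0], "jaw": 1.5},
    {"rotation": [0, 0, 0], "travel": [0, 0, 0], "jaw": 1.5},
    {"rotation": [0, 0, 0], "travel": [0, 0, 0], "jaw": 2.0},
    {"rotation": [0, 0, 0], "travel": [0, 0, 0], "jaw": 1.5},
    {"rotation": [0, 0, 0], "travel": [-0.32, -0.002, 0], "jaw": 1.5},
    {"rotation": [0, 0, 0], "travel": [0, 0, 0], "jaw": 1.5},
  ],
)

```text
t: 16.02
tool_pos: [0.5653, -0.0477, 0.1023]
eef_rot: [-0.0, -0.268, 0.964, -0.0]
force: [-1.2, -3.2, 1.7]
grip_width: 0.0158
finger_force: 19.6
```

Request:
play_rows(
  series=[
    {"rotation": [0, 0, 0], "travel": [0, 0, 0], "jaw": 2.0},
    {"rotation": [0, 0, 0], "travel": [0, 0, 0], "jaw": 1.5},
    {"rotation": [0, 0, 0], "travel": [-0.319, 0.019, 0], "jaw": 1.5},
    {"rotation": [0, 0, 0], "travel": [0, 0, 0], "jaw": 1.5},
    {"rotation": [0, 0, 0], "travel": [0, 0, 0], "jaw": 2.0},
    {"rotation": [0, 0, 0], "travel": [0, 0, 0], "jaw": 1.5},
    {"rotation": [0, 0, 0], "travel": [-0.317, 0.04, 0], "jaw": 1.5},
    {"rotation": [0, 0, 0], "travel": [0, 0, 0], "jaw": 1.5},
  ],
)

```text
t: 16.68
tool_pos: [0.5706, -0.044, 0.1023]
eef_rot: [0.0, -0.268, 0.964, -0.0]
force: [0.0, -3.3, 2.4]
grip_width: 0.0162
finger_force: 19.6
```

Request:
play_rows(
  series=[
    {"rotation": [0, 0, 0], "travel": [0, 0, 0], "jaw": 2.8},
    {"rotation": [0, 0, -6.6], "travel": [0, 0, 0], "jaw": 2.8},
    {"rotation": [0, 0, -6.7], "travel": [0, 0, 0], "jaw": 2.8},
    {"rotation": [0, 0, -6.7], "travel": [0, 0, 0], "jaw": 2.8},
    {"rotation": [0, 0, 0], "travel": [0.32, -0.15, 0], "jaw": 2.0},
    {"rotation": [0, 0, 0], "travel": [0, 0, 0], "jaw": 1.5},
    {"rotation": [0, 0, 0], "travel": [-0.317, -0.045, 0], "jaw": 1.5},
    {"rotation": [0, 0, 0], "travel": [0, 0, 0], "jaw": 1.5},
  ],
)

```text
t: 17.35
tool_pos: [0.5718, -0.0451, 0.1022]
eef_rot: [-0.0, -0.43, 0.903, -0.0]
force: [-1.9, -1.3, 1.1]
grip_width: 0.0165
finger_force: 19.5
```

Request:
play_rows(
  series=[
    {"rotation": [0, 0, 0], "travel": [0, 0, 0], "jaw": 2.0},
    {"rotation": [0, 0, 0], "travel": [0, 0, 0], "jaw": 1.5},
    {"rotation": [0, 0, 0], "travel": [-0.319, -0.023, 0], "jaw": 1.5},
    {"rotation": [0, 0, 0], "travel": [0, 0, 0], "jaw": 1.5},
    {"rotation": [0, 0, 0], "travel": [0, 0, 0], "jaw": 2.0},
    {"rotation": [0, 0, 0], "travel": [0, 0, 0], "jaw": 1.5},
    {"rotation": [0, 0, 0], "travel": [-0.32, -0.002, 0], "jaw": 1.5},
    {"rotation": [0, 0, 0], "travel": [0, 0, 0], "jaw": 1.5},
  ],
)

```text
t: 18.02
tool_pos: [0.5761, -0.0403, 0.1023]
eef_rot: [-0.0, -0.431, 0.902, -0.0]
force: [-1.8, -3.1, 1.0]
grip_width: 0.0158
finger_force: 19.6
```

Request:
play_rows(
  series=[
    {"rotation": [0, 0, 0], "travel": [0, 0, 0], "jaw": 2.0},
    {"rotation": [0, 0, 0], "travel": [0, 0, 0], "jaw": 1.5},
    {"rotation": [0, 0, 0], "travel": [-0.319, 0.019, 0], "jaw": 1.5},
    {"rotation": [0, 0, 0], "travel": [0, 0, 0], "jaw": 1.5},
    {"rotation": [0, 0, 0], "travel": [0, 0, 0], "jaw": 2.0},
    {"rotation": [0, 0, 0], "travel": [0, 0, 0], "jaw": 1.5},
    {"rotation": [0, 0, 0], "travel": [-0.317, 0.04, 0], "jaw": 1.5},
    {"rotation": [0, 0, 0], "travel": [0, 0, 0], "jaw": 1.5},
  ],
)

```text
t: 18.68
tool_pos: [0.5797, -0.0352, 0.1023]
eef_rot: [-0.0, -0.431, 0.902, -0.0]
force: [-1.5, -5.4, 1.3]
grip_width: 0.0159
finger_force: 19.6
```

Request:
play_rows(
  series=[
    {"rotation": [0, 0, 0], "travel": [0, 0, 0], "jaw": 1.5},
    {"rotation": [0, 0, 0], "travel": [0, 0, 0], "jaw": 1.5},
  ],
)

```text
t: 18.85
tool_pos: [0.5796, -0.0353, 0.1023]
eef_rot: [-0.0, -0.431, 0.902, -0.0]
force: [-0.3, -4.9, 1.2]
grip_width: 0.0158
finger_force: 19.6
```

Request:
play_rows(
  series=[
    {"rotation": [0, 0, 0], "travel": [-0.1, 0.01, 0], "jaw": 1.5},
    {"rotation": [0, 0, 0], "travel": [0, 0, 0], "jaw": 1.5},
  ],
)

```text
t: 19.02
tool_pos: [0.5801, -0.0346, 0.1023]
eef_rot: [-0.0, -0.431, 0.902, -0.001]
force: [-1.6, -6.4, 1.8]
grip_width: 0.016
finger_force: 19.6
```

Request:
play_rows(
  series=[
    {"rotation": [0, 0, 0], "travel": [-0.1, 0.01, 0], "jaw": 1.5},
    {"rotation": [0, 0, 0], "travel": [0, 0, 0], "jaw": 1.5},
  ],
)

```text
t: 19.18
tool_pos: [0.5806, -0.0338, 0.1023]
eef_rot: [-0.0, -0.431, 0.902, -0.001]
force: [-1.7, -7.5, 1.4]
grip_width: 0.0166
finger_force: 19.6
```

Request:
play_rows(
  series=[
    {"rotation": [0, 0, 0], "travel": [0, 0, 0], "jaw": 1.5},
    {"rotation": [0, 0, 0], "travel": [0, 0, 0], "jaw": 1.5},
  ],
)

```text
t: 19.35
tool_pos: [0.5805, -0.0339, 0.1023]
eef_rot: [-0.0, -0.431, 0.902, -0.001]
force: [-1.6, -7.3, 1.1]
grip_width: 0.0161
finger_force: 19.6
```

Request:
play_rows(
  series=[
    {"rotation": [0, 0, 0], "travel": [-0.1, 0.01, 0], "jaw": 1.5},
    {"rotation": [0, 0, 0], "travel": [0, 0, 0], "jaw": 1.5},
    {"rotation": [0, 0, 0], "travel": [0, 0, 0], "jaw": 1.5},
  ],
)

```text
t: 19.6
tool_pos: [0.5811, -0.0332, 0.1023]
eef_rot: [-0.001, -0.431, 0.902, -0.001]
force: [-1.9, -8.1, 1.3]
grip_width: 0.016
finger_force: 19.6
```

```bash
python3 - <<'E'
from rig import sensors, optics
import cv2, pickle
d={n:optics.get_image(n) for n in("scene","wrist")}; pickle.dump(d,open("im2.pkl","wb"))
s=sensors.sense(); print({k:s[k].round(4) for k in("tool_pos","force","joint_pos")})
a=cv2.resize(d["scene"]["frame"][180:290,150:300],(600,440),interpolation=cv2.INTER_CUBIC)
b=cv2.resize(d["wrist"]["frame"],(200,150))
a[:150,:200]=b
cv2.imwrite("pics/s2.png",a[:,:,::-1])
E
```

```text
{'tool_pos': array([ 0.5811, -0.0332,  0.1023]), 'force': array([-1.0591, -8.2447,  1.9758]), 'joint_pos': array([-0.1962,  0.4432, -0.1958,  0.9318, -0.0018, -1.087 ])}
```

View pics/s2.png

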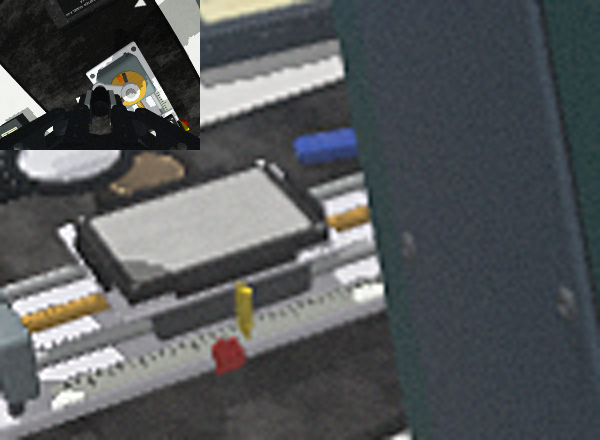

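Pointer at (245,330) and tab at (228,355) in the zoomed view, so the carriage is about 9–10 mm behind the tab. The force stays at about 7.5 N, which suggests the stop. One fresh regrip and push will confirm it.

Request:
play_rows(
  series=[
    {"rotation": [0, 0, 0], "travel": [0, 0, 0], "jaw": 2.0},
    {"rotation": [0, 0, 0], "travel": [0, 0, 0], "jaw": 1.5},
    {"rotation": [0, 0, 0], "travel": [0, 0, 0], "jaw": 1.5},
  ],
)

```text
t: 19.95
tool_pos: [0.5814, -0.0324, 0.1024]
eef_rot: [0.0, -0.431, 0.902, -0.0]
force: [1.0, -1.8, 0.8]
grip_width: 0.0156
finger_force: 17.1
```

Request:
play_rows(
  series=[
    {"rotation": [0, 0, 0], "travel": [-0.14, 0.02, 0], "jaw": 1.5},
    {"rotation": [0, 0, 0], "travel": [-0.14, 0.02, 0], "jaw": 1.5},
    {"rotation": [0, 0, 0], "travel": [0, 0, 0], "jaw": 1.5},
  ],
)

```text
t: 20.2
tool_pos: [0.583, -0.0301, 0.1024]
eef_rot: [0.0, -0.431, 0.902, -0.0]
force: [2.7, -4.6, 0.3]
grip_width: 0.0156
finger_force: 17.1
```

Request:
play_rows(
  series=[
    {"rotation": [0, 0, 0], "travel": [0, 0, 0], "jaw": 1.5},
    {"rotation": [0, 0, 0], "travel": [0, 0, 0], "jaw": 1.5},
  ],
)

```text
t: 20.37
tool_pos: [0.5828, -0.0301, 0.1024]
eef_rot: [0.0, -0.431, 0.902, -0.0]
force: [2.9, -3.6, 0.2]
grip_width: 0.0152
finger_force: 17.2
```

```bash
python3 - <<'E'
from rig import sensors, optics
import cv2, pickle
from h import *
im=optics.get_image("wrist"); pickle.dump(im,open("w3.pkl","wb"))
c=[.5488,-.0125]
p=proj(im,[[*c,.08]]+[[c[0]+.038*np.cos(np.radians(a)),c[1]+.038*np.sin(np.radians(a)),.118] for a in(310,320,330,340)]);print(p.round(1))
a=cv2.resize(im["frame"][190:330,160:340],(720,560),interpolation=cv2.INTER_CUBIC)
a=np.clip(a.astype(float)*1.6+15,0,255).astype(np.uint8)[:,:,::-1].copy()
for q in p: cv2.circle(a,tuple(int(v) for v in (q-[160,190]+.5)*4),3,(255,0,255),-1)
cv2.imwrite("pics/w3.png",a)
E
```

```text
[[338.2 231.8]
 [257.2 255.6]
 [255.2 272.7]
 [256.5 289.1]
 [260.9 304.6]]
```

View pics/w3.png

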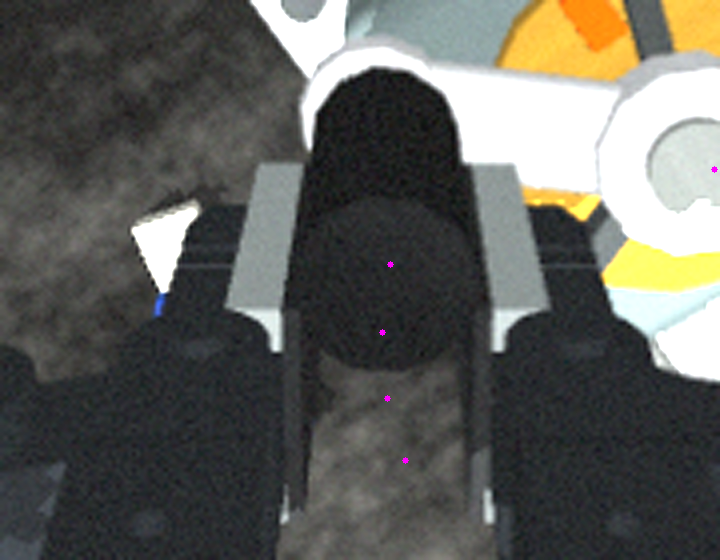

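The handle top is at (388,285), about θ≈314°, while the tool has gone on to 333°. So the handle is being held while the pads slide. I'll regrip it centred and confirm.

Request:
play_rows(
  series=[
    {"rotation": [0, 0, 0], "travel": [0, 0, 0], "jaw": 2.8},
    {"rotation": [0, 0, 0], "travel": [0.6, 0, 0], "jaw": 2.8},
    {"rotation": [0, 0, 0], "travel": [0.6, 0, 0], "jaw": 2.4},
    {"rotation": [0, 0, 0], "travel": [0, 0, 0], "jaw": 1.9},
    {"rotation": [0, 0, 0], "travel": [0, 0, 0], "jaw": 1.5},
    {"rotation": [0, 0, 0], "travel": [0, 0, 0], "jaw": 1.5},
  ],
)

```text
t: 20.92
tool_pos: [0.5752, -0.0398, 0.1024]
eef_rot: [0.0, -0.431, 0.902, -0.0]
force: [2.5, -3.3, -1.8]
grip_width: 0.0161
finger_force: 19.6
```

Request:
play_rows(
  series=[
    {"rotation": [0, 0, 0], "travel": [-0.1, -0.01, 0], "jaw": 1.5},
    {"rotation": [0, 0, 0], "travel": [0, 0, 0], "jaw": 1.5},
  ],
)

```text
t: 21.08
tool_pos: [0.5761, -0.0387, 0.1023]
eef_rot: [0.0, -0.431, 0.902, -0.0]
force: [2.6, -3.2, -1.3]
grip_width: 0.0158
finger_force: 19.6
```

Request:
play_rows(
  series=[
    {"rotation": [0, 0, 0], "travel": [-0.1, -0.01, 0], "jaw": 1.5},
    {"rotation": [0, 0, 0], "travel": [0, 0, 0], "jaw": 1.5},
  ],
)

```text
t: 21.25
tool_pos: [0.5765, -0.0381, 0.1023]
eef_rot: [-0.0, -0.431, 0.902, -0.0]
force: [1.6, -5.7, 0.2]
grip_width: 0.016
finger_force: 19.7
```

Request:
play_rows(
  series=[
    {"rotation": [0, 0, 0], "travel": [0, 0, 0], "jaw": 1.5},
    {"rotation": [0, 0, 0], "travel": [0, 0, 0], "jaw": 1.5},
  ],
)

```text
t: 21.42
tool_pos: [0.5765, -0.0381, 0.1023]
eef_rot: [-0.0, -0.431, 0.902, -0.0]
force: [1.1, -5.5, 0.9]
grip_width: 0.0158
finger_force: 19.7
```

Request:
play_rows(
  series=[
    {"rotation": [0, 0, 0], "travel": [-0.1, -0.06, 0], "jaw": 1.5},
    {"rotation": [0, 0, 0], "travel": [0, 0, 0], "jaw": 1.5},
  ],
)

```text
t: 21.58
tool_pos: [0.5773, -0.0378, 0.1022]
eef_rot: [-0.001, -0.431, 0.902, -0.0]
force: [-1.3, -6.1, 1.5]
grip_width: 0.0161
finger_force: 19.8
```

Request:
play_rows(
  series=[
    {"rotation": [0, 0, 0], "travel": [-0.08, 0, 0], "jaw": 1.5},
    {"rotation": [0, 0, 0], "travel": [0, 0, 0], "jaw": 1.5},
    {"rotation": [0, 0, 0], "travel": [0, 0, 0], "jaw": 1.5},
  ],
)

```text
t: 21.83
tool_pos: [0.5777, -0.0373, 0.1022]
eef_rot: [-0.001, -0.431, 0.902, -0.0]
force: [-1.5, -7.0, 1.2]
grip_width: 0.016
finger_force: 19.8
```

The force rises steadily with push and persists (about 7 N against 3 N for driving), so the carriage is bearing on the back stop. I'll compute the forward rows now.

```bash
cat >> h.py <<'E'
def arc(rel0,step,n,R=38.):
    "tool travel (cm) for handle angle relative to tool y (deg, world ccw), fixed orientation"
    b=np.radians(rel0+step*np.arange(n+1)); P=np.c_[R*np.sin(b),R*np.cos(b)]/10; return np.diff(P,axis=0).round(2).tolist()
E
python3 -c "
from h import *
# tool y at 141 deg; handle at 314 -> rel 173
for i in range(3): print(arc(173-90*i,-9,10))"
```

```text
[[0.58, 0.12], [0.56, 0.21], [0.52, 0.29], [0.47, 0.37], [0.4, 0.44], [0.33, 0.5], [0.25, 0.54], [0.16, 0.57], [0.07, 0.59], [-0.03, 0.6]]
[[-0.12, 0.58], [-0.21, 0.56], [-0.29, 0.52], [-0.37, 0.47], [-0.44, 0.4], [-0.5, 0.33], [-0.54, 0.25], [-0.57, 0.16], [-0.59, 0.07], [-0.6, -0.03]]
[[-0.58, -0.12], [-0.56, -0.21], [-0.52, -0.29], [-0.47, -0.37], [-0.4, -0.44], [-0.33, -0.5], [-0.25, -0.54], [-0.16, -0.57], [-0.07, -0.59], [0.03, -0.6]]
```

Request:
play_rows(
  series=[
    {"rotation": [0, 0, 0], "travel": [0, 0, 0], "jaw": 2.2},
    {"rotation": [0, 0, 0], "travel": [0.3, -0.05, 0], "jaw": 2.2},
    {"rotation": [0, 0, 0], "travel": [0, 0, 0], "jaw": 1.8},
    {"rotation": [0, 0, 0], "travel": [0, 0, 0], "jaw": 1.5},
    {"rotation": [0, 0, 0], "travel": [0, 0, 0], "jaw": 1.5},
  ],
)

```text
t: 22.25
tool_pos: [0.5765, -0.0395, 0.1023]
eef_rot: [0.0, -0.431, 0.902, 0.0]
force: [0.1, -1.0, -0.1]
grip_width: 0.0158
finger_force: 19.5
```

Request:
play_rows(
  series=[
    {"rotation": [0, 0, 0], "travel": [0.58, 0.12, 0], "jaw": 1.5},
    {"rotation": [0, 0, 0], "travel": [0.56, 0.21, 0], "jaw": 1.5},
    {"rotation": [0, 0, 0], "travel": [0.52, 0.29, 0], "jaw": 1.5},
    {"rotation": [0, 0, 0], "travel": [0.47, 0.37, 0], "jaw": 1.5},
    {"rotation": [0, 0, 0], "travel": [0.4, 0.44, 0], "jaw": 1.5},
  ],
)

```text
t: 22.67
tool_pos: [0.5486, -0.0503, 0.1022]
eef_rot: [0.0, -0.431, 0.902, 0.0]
force: [0.8, 4.0, -0.7]
grip_width: 0.0161
finger_force: 19.5
```

Request:
play_rows(
  series=[
    {"rotation": [0, 0, 0], "travel": [0.33, 0.5, 0], "jaw": 1.5},
    {"rotation": [0, 0, 0], "travel": [0.25, 0.54, 0], "jaw": 1.5},
    {"rotation": [0, 0, 0], "travel": [0.16, 0.57, 0], "jaw": 1.5},
    {"rotation": [0, 0, 0], "travel": [0.07, 0.59, 0], "jaw": 1.5},
    {"rotation": [0, 0, 0], "travel": [-0.03, 0.6, 0], "jaw": 1.5},
  ],
)

```text
t: 23.08
tool_pos: [0.5226, -0.0384, 0.1023]
eef_rot: [0.0, -0.431, 0.902, -0.0]
force: [4.1, 3.5, -3.6]
grip_width: 0.0161
finger_force: 19.5
```

```bash
python3 - <<'E'
from rig import optics
import pickle
from h import *
d=optics.get_image("scene")
ims={"start":pickle.load(open("im0.pkl","rb"))["scene"],"16":pickle.load(open("im1.pkl","rb"))["scene"],"stop":pickle.load(open("im2.pkl","rb"))["scene"],"now":d}
for n,im in ims.items():
    f=im["frame"][240:285,185:230].astype(int); r,g,b=f[...,0],f[...,1],f[...,2]
    for nm,m in(("yel",(r>110)&(g>90)&(b<.5*g)),("red",(r>90)&(g<.5*r)&(b<.5*r))):
        y,x=np.nonzero(m); print(n,nm,len(x),(x.mean()+185).round(2),(y.mean()+240).round(2),end="  ")
    print()
E
```

```text
start yel 32 196.28 261.28  start red 48 206.42 268.44  
16 yel 29 204.24 257.93  16 red 47 206.45 268.49  
stop yel 36 210.5 256.25  stop red 49 206.49 268.41  
now yel 36 210.5 256.19  now red 50 206.44 268.5
```

```bash
python3 -c "
from h import *
for i in range(2): print(arc(84.5-90*i,-9,10))"
```

```text
[[-0.1, 0.59], [-0.19, 0.56], [-0.28, 0.53], [-0.36, 0.48], [-0.43, 0.41], [-0.49, 0.34], [-0.54, 0.26], [-0.57, 0.17], [-0.59, 0.08], [-0.6, -0.01]]
[[-0.59, -0.1], [-0.56, -0.19], [-0.53, -0.28], [-0.48, -0.36], [-0.41, -0.43], [-0.34, -0.49], [-0.26, -0.54], [-0.17, -0.57], [-0.08, -0.59], [0.01, -0.6]]
```

Request:
play_rows(
  series=[
    {"rotation": [0, 0, 0], "travel": [-0.13, 0, 0], "jaw": 1.5},
    {"rotation": [0, 0, 0], "travel": [0, 0, 0], "jaw": 1.5},
  ],
)

```text
t: 23.3
tool_pos: [0.5235, -0.0376, 0.1023]
eef_rot: [-0.0, -0.431, 0.902, -0.0]
force: [1.4, 0.8, -1.6]
grip_width: 0.0157
finger_force: 19.8
```

Request:
play_rows(
  series=[
    {"rotation": [0, 0, 0], "travel": [-0.1, 0.59, 0], "jaw": 1.5},
    {"rotation": [0, 0, 0], "travel": [-0.19, 0.56, 0], "jaw": 1.5},
    {"rotation": [0, 0, 0], "travel": [-0.28, 0.53, 0], "jaw": 1.5},
    {"rotation": [0, 0, 0], "travel": [-0.36, 0.48, 0], "jaw": 1.5},
    {"rotation": [0, 0, 0], "travel": [-0.43, 0.41, 0], "jaw": 1.5},
  ],
)

```text
t: 23.72
tool_pos: [0.5122, -0.0106, 0.1024]
eef_rot: [0.0, -0.431, 0.902, -0.0]
force: [4.4, -2.4, -4.6]
grip_width: 0.0162
finger_force: 19.7
```

Request:
play_rows(
  series=[
    {"rotation": [0, 0, 0], "travel": [-0.49, 0.34, 0], "jaw": 1.5},
    {"rotation": [0, 0, 0], "travel": [-0.54, 0.26, 0], "jaw": 1.5},
    {"rotation": [0, 0, 0], "travel": [-0.57, 0.17, 0], "jaw": 1.5},
    {"rotation": [0, 0, 0], "travel": [-0.59, 0.08, 0], "jaw": 1.5},
    {"rotation": [0, 0, 0], "travel": [-0.6, -0.01, 0], "jaw": 1.5},
  ],
)

```text
t: 24.13
tool_pos: [0.523, 0.0162, 0.1023]
eef_rot: [-0.0, -0.431, 0.902, -0.001]
force: [2.7, -5.6, -2.7]
grip_width: 0.0161
finger_force: 19.8
```

Request:
play_rows(
  series=[
    {"rotation": [0, 0, 0], "travel": [0, -0.13, 0], "jaw": 1.5},
    {"rotation": [0, 0, 0], "travel": [-0.59, -0.1, 0], "jaw": 1.5},
    {"rotation": [0, 0, 0], "travel": [-0.56, -0.19, 0], "jaw": 1.5},
    {"rotation": [0, 0, 0], "travel": [-0.53, -0.28, 0], "jaw": 1.5},
    {"rotation": [0, 0, 0], "travel": [-0.48, -0.36, 0], "jaw": 1.5},
    {"rotation": [0, 0, 0], "travel": [-0.41, -0.43, 0], "jaw": 1.5},
  ],
)

```text
t: 24.63
tool_pos: [0.5512, 0.027, 0.1022]
eef_rot: [-0.0, -0.431, 0.902, 0.0]
force: [-2.5, -1.3, 1.4]
grip_width: 0.0158
finger_force: 20.2
```

Request:
play_rows(
  series=[
    {"rotation": [0, 0, 0], "travel": [-0.34, -0.49, 0], "jaw": 1.5},
    {"rotation": [0, 0, 0], "travel": [-0.26, -0.54, 0], "jaw": 1.5},
    {"rotation": [0, 0, 0], "travel": [-0.17, -0.57, 0], "jaw": 1.5},
    {"rotation": [0, 0, 0], "travel": [0, 0, 0], "jaw": 1.5},
    {"rotation": [0, 0, 0], "travel": [0, 0, 0], "jaw": 1.5},
  ],
)

```text
t: 25.05
tool_pos: [0.5689, 0.0224, 0.1023]
eef_rot: [0.0, -0.431, 0.902, -0.0]
force: [0.6, -0.4, -0.5]
grip_width: 0.0158
finger_force: 20.1
```

```bash
cat >> h.py <<'E'
def spots(im,box):
    x0,x1,y0,y1=box; f=im["frame"][y0:y1,x0:x1].astype(int); r,g,b=f[...,0],f[...,1],f[...,2]; o={}
    for nm,m in(("yel",(r>110)&(g>90)&(b<.5*g)),("red",(r>90)&(g<.5*r)&(b<.5*r))):
        n,l,st,c=cv2.connectedComponentsWithStats(m.astype(np.uint8)); 
        if n<2: o[nm]=None; continue
        k=1+st[1:,4].argmax(); o[nm]=(st[k,4],c[k]+[x0,y0],np.array(np.nonzero(l==k))[::-1].T+[x0,y0])
    return o
E
python3 - <<'E'
from rig import optics
from h import *
d=optics.get_image("scene"); o=spots(d,(185,230,240,285))
for k,v in o.items(): print(k,v[0],v[1].round(2))
E
```

```text
yel 32 [206.94 257.53]
red 50 [206.44 268.5 ]
```

The pointer is about 7 mm off the stop with roughly 2.5 mm to go. I'll let go, lift, and measure with the wrist camera over the tab.

Request:
play_rows(
  series=[
    {"rotation": [0, 0, 0], "travel": [0, 0, 0], "jaw": 2.6},
    {"rotation": [0, 0, 0], "travel": [0, 0, 0], "jaw": 4.0},
    {"rotation": [0, 0, 0], "travel": [0, 0, -3.5], "jaw": 4.0},
    {"rotation": [0, 0, 0], "travel": [0, 0, -3.5], "jaw": 4.0},
    {"rotation": [0, 0, 0], "travel": [-2.6, 2.9, 0], "jaw": 4.0},
    {"rotation": [0, 0, 0], "travel": [-2.6, 2.9, 0], "jaw": 4.0},
    {"rotation": [0, 0, 0], "travel": [-2.6, 2.9, 0], "jaw": 4.0},
    {"rotation": [0, 0, 0], "travel": [-2.6, 2.9, 0], "jaw": 4.0},
    {"rotation": [0, 0, 0], "travel": [0, 0, 0], "jaw": 4.0},
    {"rotation": [0, 0, 0], "travel": [0, 0, 0], "jaw": 4.0},
  ],
)

```text
t: 25.93
tool_pos: [0.5428, 0.1781, 0.1724]
eef_rot: [0.0, -0.432, 0.902, -0.0]
force: [1.2, -0.4, -0.1]
grip_width: 0.0399
finger_force: 0.0
```

Request:
play_rows(
  series=[
    {"rotation": [0, 0, 0], "travel": [0, 0, 0], "jaw": 4.0},
    {"rotation": [0, 0, 0], "travel": [0, 0, 0], "jaw": 4.0},
  ],
)

```text
t: 26.1
tool_pos: [0.5436, 0.1755, 0.1723]
eef_rot: [0.0, -0.431, 0.903, -0.0]
force: [-0.6, 0.6, 0.1]
grip_width: 0.0401
finger_force: 0.0
```

```bash
python3 - <<'E'
from rig import optics,sensors
from h import *
import pickle
im=optics.get_image("wrist"); pickle.dump(im,open("w4.pkl","wb")); print(sensors.sense()["tool_pos"])
print(proj(im,[[.515,.138,.0135]]))
o=spots(im,(0,512,0,384)); u=np.array([.0747,.9972])
W={}
for k,v in o.items():
    print(k,v and (v[0],v[1].round(2),v[2].min(0),v[2].max(0)))
for nm in("yel","red"):
    if o[nm]:
        Q=np.array([world(im,p,.0135)[:2] for p in o[nm][2]]); s=Q@u; n=Q@[.9972,-.0747]
        print(nm,"along",s.min().round(4),s.max().round(4),s.mean().round(4),"across",n.min().round(4),n.max().round(4))
x,y=o["red"][1] if o["red"] else (256,192)
x0,y0=int(max(x-32,0)),int(max(y-24,0))
cv2.imwrite("pics/w4.png",cv2.resize(im["frame"][y0:y0+48,x0:x0+64],(768,576),interpolation=cv2.INTER_CUBIC)[:,:,::-1]); print(x0,y0)
E
```

```text
[0.5436529  0.17529746 0.17230537]
[[254.72145699 121.82756906]]
yel (np.int32(735), array([136.91,  60.96]), array([113,  30]), array([161,  93]))
red (np.int32(208), array([261.15, 120.59]), array([251, 111]), array([270, 129]))
yel along 0.0551 0.1111 0.0829 across 0.5479 0.557
red along 0.172 0.184 0.1783 across 0.4926 0.5082
229 96
```

View pics/w4.png

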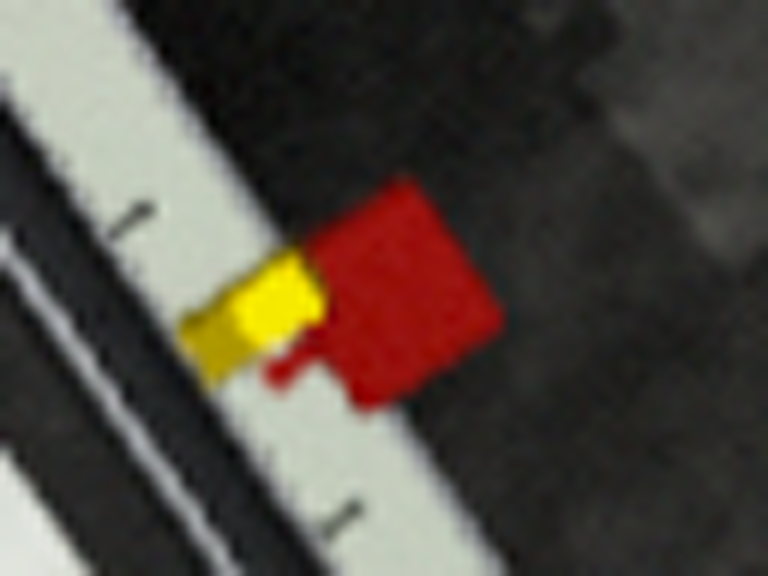

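```bash
python3 - <<'E'
from h import *
import pickle
im=pickle.load(open("w4.pkl","rb"))
o=spots(im,(229,293,96,144)); u=np.array([.0747,.9972])
for nm in("yel","red"):
    if o[nm]:
        Q=np.array([world(im,p,.0135)[:2] for p in o[nm][2]]); s=Q@u; n=Q@[.9972,-.0747]
        print(nm,len(s))
        for a in np.arange(.492,.525,.002):
            m=(n>=a)&(n<a+.002)
            if m.any(): print(round(a,3),m.sum(),(s[m].min()*1e3).round(1),(s[m].max()*1e3).round(1),(s[m].mean()*1e3).round(2))
E
```

```text
yel 75
0.5 2 173.2 174.3 173.77
0.502 16 171.2 176.3 173.66
0.504 15 171.4 176.1 173.74
0.506 15 171.3 176.0 173.7
0.508 15 171.5 175.7 173.58
0.51 12 171.2 175.9 173.63
red 208
0.492 28 172.3 184.0 178.15
0.494 37 172.0 183.7 178.01
0.496 36 172.2 183.9 177.82
0.498 37 172.0 183.9 177.88
0.5 33 172.4 183.6 178.28
0.502 23 176.1 183.8 180.06
0.504 9 176.5 182.4 178.6
0.506 4 177.1 178.3 177.76
0.508 1 177.8 177.8 177.8
```

The pointer bar is centred at s≈173.7 mm and the tab at s≈178.0 mm (crop: bar at about (280,300), tab at (400,300)). So 4.3 mm remains, about 97° of crank. I'll regrip and drive 85°.

Request:
play_rows(
  series=[
    {"rotation": [0, 0, 0], "travel": [2.63, -2.89, 0], "jaw": 4.0},
    {"rotation": [0, 0, 0], "travel": [2.63, -2.89, 0], "jaw": 4.0},
    {"rotation": [0, 0, 0], "travel": [2.63, -2.89, 0], "jaw": 4.0},
    {"rotation": [0, 0, 0], "travel": [2.63, -2.89, 0], "jaw": 4.0},
    {"rotation": [0, 0, 0], "travel": [0, 0, 0], "jaw": 4.0},
    {"rotation": [0, 0, 0], "travel": [0, 0, 3.5], "jaw": 4.0},
    {"rotation": [0, 0, 0], "travel": [0, 0, 3.5], "jaw": 3.0},
    {"rotation": [0, 0, 0], "travel": [0, 0, 0], "jaw": 2.2},
    {"rotation": [0, 0, 0], "travel": [0, 0, 0], "jaw": 1.8},
    {"rotation": [0, 0, 0], "travel": [0, 0, 0], "jaw": 1.5},
  ],
)

```text
t: 26.98
tool_pos: [0.5673, 0.0214, 0.1033]
eef_rot: [-0.0, -0.431, 0.902, -0.0]
force: [-0.0, -1.6, -17.0]
grip_width: 0.0164
finger_force: 19.7
```

Request:
play_rows(
  series=[
    {"rotation": [0, 0, 0], "travel": [0, 0, 0], "jaw": 1.5},
  ],
)

```text
t: 27.07
tool_pos: [0.5671, 0.0216, 0.1032]
eef_rot: [-0.0, -0.431, 0.902, -0.0]
force: [-0.9, -3.1, -14.6]
grip_width: 0.0162
finger_force: 20.0
```

```bash
python3 -c "
from h import *
print(arc(-80.4,-8.5,10))"
```

```text
[[-0.05, -0.56], [0.03, -0.56], [0.11, -0.55], [0.19, -0.53], [0.27, -0.49], [0.34, -0.45], [0.4, -0.39], [0.46, -0.33], [0.5, -0.26], [0.53, -0.18]]
```

Request:
play_rows(
  series=[
    {"rotation": [0, 0, 0], "travel": [0, 0, 0], "jaw": 2.0},
    {"rotation": [0, 0, 0], "travel": [0, 0, 0], "jaw": 1.5},
    {"rotation": [0, 0, 0], "travel": [0, 0, 0], "jaw": 1.5},
  ],
)

```text
t: 27.32
tool_pos: [0.5681, 0.0219, 0.1036]
eef_rot: [0.001, -0.431, 0.902, -0.001]
force: [-1.0, 0.2, 4.5]
grip_width: 0.0159
finger_force: 19.9
```

Request:
play_rows(
  series=[
    {"rotation": [0, 0, 0], "travel": [-0.05, -0.56, 0], "jaw": 1.5},
    {"rotation": [0, 0, 0], "travel": [0.03, -0.56, 0], "jaw": 1.5},
    {"rotation": [0, 0, 0], "travel": [0.11, -0.55, 0], "jaw": 1.5},
    {"rotation": [0, 0, 0], "travel": [0.19, -0.53, 0], "jaw": 1.5},
    {"rotation": [0, 0, 0], "travel": [0.27, -0.49, 0], "jaw": 1.5},
  ],
)

```text
t: 27.73
tool_pos: [0.5861, 0.0008, 0.1035]
eef_rot: [0.001, -0.431, 0.902, -0.0]
force: [1.4, 3.6, 8.0]
grip_width: 0.0164
finger_force: 20.3
```

Request:
play_rows(
  series=[
    {"rotation": [0, 0, 0], "travel": [0.34, -0.45, 0], "jaw": 1.5},
    {"rotation": [0, 0, 0], "travel": [0.4, -0.39, 0], "jaw": 1.5},
    {"rotation": [0, 0, 0], "travel": [0.46, -0.33, 0], "jaw": 1.5},
    {"rotation": [0, 0, 0], "travel": [0.5, -0.26, 0], "jaw": 1.5},
    {"rotation": [0, 0, 0], "travel": [0.53, -0.18, 0], "jaw": 1.5},
  ],
)

```text
t: 28.15
tool_pos: [0.585, -0.0271, 0.1036]
eef_rot: [0.002, -0.431, 0.902, -0.001]
force: [3.6, 1.0, 6.0]
grip_width: 0.016
finger_force: 20.2
```

Request:
play_rows(
  series=[
    {"rotation": [0, 0, 0], "travel": [0, 0, 0], "jaw": 1.5},
    {"rotation": [0, 0, 0], "travel": [0, 0, 0], "jaw": 1.5},
    {"rotation": [0, 0, 0], "travel": [0, 0, 0], "jaw": 1.5},
  ],
)

```text
t: 28.4
tool_pos: [0.5848, -0.0273, 0.1036]
eef_rot: [0.002, -0.431, 0.902, -0.001]
force: [2.8, -1.2, 5.4]
grip_width: 0.0158
finger_force: 20.1
```

```bash
python3 - <<'E'
from rig import optics
from h import *
d=optics.get_image("scene"); o=spots(d,(185,230,240,285))
for k,v in o.items(): print(k,v[0],v[1].round(2))
E
```

```text
yel 34 [205.  258.5]
red 47 [206.34 268.45]
```

Request:
play_rows(
  series=[
    {"rotation": [0, 0, 0], "travel": [0, 0, 0], "jaw": 2.6},
    {"rotation": [0, 0, 0], "travel": [0, 0, 0], "jaw": 4.0},
    {"rotation": [0, 0, 0], "travel": [0, 0, -3.5], "jaw": 4.0},
    {"rotation": [0, 0, 0], "travel": [0, 0, -3.5], "jaw": 4.0},
    {"rotation": [0, 0, 0], "travel": [-2.63, 3.19, 0], "jaw": 4.0},
    {"rotation": [0, 0, 0], "travel": [-2.63, 3.19, 0], "jaw": 4.0},
    {"rotation": [0, 0, 0], "travel": [-2.63, 3.19, 0], "jaw": 4.0},
    {"rotation": [0, 0, 0], "travel": [-2.63, 3.19, 0], "jaw": 4.0},
    {"rotation": [0, 0, 0], "travel": [-2.63, 3.19, 0], "jaw": 4.0},
    {"rotation": [0, 0, 0], "travel": [0, 0, 0], "jaw": 4.0},
  ],
)

```text
t: 29.28
tool_pos: [0.5398, 0.1814, 0.1724]
eef_rot: [0.0, -0.433, 0.901, 0.001]
force: [-0.8, 0.8, 0.5]
grip_width: 0.04
finger_force: 0.0
```

Request:
play_rows(
  series=[
    {"rotation": [0, 0, 0], "travel": [0, 0, 0], "jaw": 4.0},
    {"rotation": [0, 0, 0], "travel": [0, 0, 0], "jaw": 4.0},
    {"rotation": [0, 0, 0], "travel": [0, 0, 0], "jaw": 4.0},
  ],
)

```text
t: 29.53
tool_pos: [0.5421, 0.1748, 0.1722]
eef_rot: [-0.0, -0.431, 0.903, -0.0]
force: [-0.3, -0.3, -0.6]
grip_width: 0.0401
finger_force: 0.0
```

```bash
cat > gap.py <<'E'
from rig import optics,sensors
from h import *
im=optics.get_image("wrist"); s_=sensors.sense(); print(s_["tool_pos"].round(4),s_["t"])
c=proj(im,[[.511,.142,.0135]])[0].astype(int); print(c)
o=spots(im,(c[0]-30,c[0]+30,c[1]-30,c[1]+30)); u=np.array([.0747,.9972])
for nm in("yel","red"):
    Q=np.array([world(im,p,.0135)[:2] for p in o[nm][2]])*1e3; s=Q@u; n=Q@[.9972,-.0747]; print(nm,len(s),(n.min().round(1),n.max().round(1)))
    for a in np.arange(492,514,2):
        m=(n>=a)&(n<a+2)
        if m.any(): print(" ",a,m.sum(),s[m].min().round(1),s[m].max().round(1),s[m].mean().round(2))
E
python3 gap.py
```

```text
[0.5421 0.1746 0.1722] 29.5833
[260 124]
yel 76 (np.float64(502.1), np.float64(511.9))
  502 15 175.9 180.5 178.18
  504 17 175.5 180.7 178.12
  506 16 175.2 180.2 177.6
  508 14 175.1 179.9 177.82
  510 14 175.3 180.1 177.81
red 193 (np.float64(492.6), np.float64(504.4))
  492 29 172.4 184.1 178.09
  494 35 172.1 183.8 177.88
  496 37 172.3 184.0 178.09
  498 36 172.0 184.0 178.09
  500 34 172.0 183.7 178.01
  502 19 172.2 183.9 178.05
  504 3 173.7 182.5 177.0
```

Aligned to within about 0.15 mm. I'll check for parallax from a viewpoint straight over the tab along the rail.

Request:
play_rows(
  series=[
    {"rotation": [0, 0, 0], "travel": [-1.57, 1.09, 0], "jaw": 4.0},
    {"rotation": [0, 0, 0], "travel": [0, 0, 0], "jaw": 4.0},
    {"rotation": [0, 0, 0], "travel": [0, 0, 0], "jaw": 4.0},
    {"rotation": [0, 0, 0], "travel": [0, 0, 0], "jaw": 4.0},
    {"rotation": [0, 0, 0], "travel": [0, 0, 0], "jaw": 4.0},
  ],
)

```text
t: 30.0
tool_pos: [0.5432, 0.1939, 0.1723]
eef_rot: [-0.0, -0.431, 0.903, -0.0]
force: [-0.7, -0.1, 0.3]
grip_width: 0.04
finger_force: 0.0
```

```bash
python3 gap.py; python3 - <<'E'
from rig import sensors
from h import *
im=__import__("rig").optics.get_image("scene")
o=spots(im,(185,230,240,285))
for k in o: p=o[k][2]; print(k,[(int(r),int(p[p[:,1]==r,0].min()),int(p[p[:,1]==r,0].max())) for r in np.unique(p[:,1])])
u=np.array([.0747,.9972]);v=np.array([.9972,-.0747])
for n,z in((.502,.0135),(.512,.0135),(.502,.03),(.512,.03)): print(n,z,proj(im,[[*(u*.178+v*n),z]])[0].round(1))
E
```

```text
[0.5432 0.1941 0.1723] 30.05
[246 104]
yel 68 (np.float64(502.0), np.float64(511.7))
  502 15 174.2 178.4 176.2
  504 14 174.1 178.6 176.47
  506 14 174.3 178.5 176.42
  508 14 174.2 178.2 176.26
  510 11 174.4 177.9 176.22
red 199 (np.float64(492.6), np.float64(504.3))
  492 26 172.6 183.6 177.76
  494 36 172.3 183.7 177.97
  496 38 172.2 183.7 177.97
  498 36 172.4 183.9 178.07
  500 37 172.1 183.8 178.0
  502 22 171.9 183.5 178.85
  504 4 173.3 181.9 178.61
yel [(253, 204, 205), (254, 204, 206), (255, 204, 206), (256, 204, 206), (257, 204, 206), (258, 204, 206), (259, 204, 206), (260, 204, 206), (261, 204, 206), (262, 204, 206), (263, 204, 206), (264, 205, 206)]
red [(265, 205, 208), (266, 203, 209), (267, 203, 210), (268, 203, 210), (269, 204, 210), (270, 204, 210), (271, 204, 209), (272, 204, 206)]
0.502 0.0135 [206.6 267.6]
0.512 0.0135 [204.2 264.6]
0.502 0.03 [205.9 260.2]
0.512 0.03 [203.6 257.3]
```

The second viewpoint shows real parallax: the visible yellow post top is at z≈34 mm. Correcting both views gives a pointer at 176.45 mm against the tab at about 178.0 mm, so 1.5 mm (about 33° of crank) remains, still short of the tab.

Request:
play_rows(
  series=[
    {"rotation": [0, 0, 0], "travel": [2.46, -2.85, 0], "jaw": 4.0},
    {"rotation": [0, 0, 0], "travel": [2.46, -2.85, 0], "jaw": 4.0},
    {"rotation": [0, 0, 0], "travel": [2.46, -2.85, 0], "jaw": 4.0},
    {"rotation": [0, 0, 0], "travel": [2.46, -2.85, 0], "jaw": 4.0},
    {"rotation": [0, 0, 0], "travel": [2.46, -2.85, 0], "jaw": 4.0},
    {"rotation": [0, 0, 0], "travel": [2.46, -2.85, 0], "jaw": 4.0},
    {"rotation": [0, 0, 0], "travel": [0, 0, 0], "jaw": 4.0},
    {"rotation": [0, 0, 0], "travel": [0, 0, 0], "jaw": 4.0},
    {"rotation": [0, 0, 0], "travel": [0, 0, 3.5], "jaw": 4.0},
    {"rotation": [0, 0, 0], "travel": [0, 0, 3.5], "jaw": 4.0},
  ],
)

```text
t: 30.93
tool_pos: [0.5844, -0.0272, 0.1029]
eef_rot: [0.002, -0.431, 0.902, -0.001]
force: [2.1, -0.2, -1.0]
grip_width: 0.04
finger_force: 0.0
```

Request:
play_rows(
  series=[
    {"rotation": [0, 0, 0], "travel": [0, 0, 0], "jaw": 3.0},
    {"rotation": [0, 0, 0], "travel": [0, 0, 0], "jaw": 2.2},
    {"rotation": [0, 0, 0], "travel": [0, 0, 0], "jaw": 1.9},
    {"rotation": [0, 0, 0], "travel": [0, 0, 0], "jaw": 1.5},
    {"rotation": [0, 0, 0], "travel": [0, 0, 0], "jaw": 1.5},
  ],
)

```text
t: 31.35
tool_pos: [0.5838, -0.0273, 0.1032]
eef_rot: [0.001, -0.431, 0.902, -0.0]
force: [1.2, -1.3, -0.9]
grip_width: 0.0158
finger_force: 19.7
```

```bash
python3 -c "
from h import *
print(arc(-166,-5.5,6))"
```

```text
[[0.36, -0.07], [0.36, -0.04], [0.36, -0.0], [0.36, 0.03], [0.36, 0.07], [0.35, 0.1]]
```

Request:
play_rows(
  series=[
    {"rotation": [0, 0, 0], "travel": [0.36, -0.07, 0], "jaw": 1.5},
    {"rotation": [0, 0, 0], "travel": [0.36, -0.04, 0], "jaw": 1.5},
    {"rotation": [0, 0, 0], "travel": [0.36, 0, 0], "jaw": 1.5},
    {"rotation": [0, 0, 0], "travel": [0.36, 0.03, 0], "jaw": 1.5},
    {"rotation": [0, 0, 0], "travel": [0.36, 0.07, 0], "jaw": 1.5},
    {"rotation": [0, 0, 0], "travel": [0.35, 0.1, 0], "jaw": 1.5},
    {"rotation": [0, 0, 0], "travel": [0, 0, 0], "jaw": 1.5},
    {"rotation": [0, 0, 0], "travel": [0, 0, 0], "jaw": 1.5},
    {"rotation": [0, 0, 0], "travel": [0, 0, 0], "jaw": 1.5},
  ],
)

```text
t: 32.1
tool_pos: [0.5697, -0.0446, 0.103]
eef_rot: [0.001, -0.431, 0.903, -0.001]
force: [4.8, -3.5, 3.7]
grip_width: 0.0162
finger_force: 20.2
```

Request:
play_rows(
  series=[
    {"rotation": [0, 0, 0], "travel": [0, 0, 0], "jaw": 2.6},
    {"rotation": [0, 0, 0], "travel": [0, 0, 0], "jaw": 4.0},
    {"rotation": [0, 0, 0], "travel": [0, 0, -3.5], "jaw": 4.0},
    {"rotation": [0, 0, 0], "travel": [0, 0, -3.5], "jaw": 4.0},
    {"rotation": [0, 0, 0], "travel": [-2.81, 2.85, 0], "jaw": 4.0},
    {"rotation": [0, 0, 0], "travel": [-2.81, 2.85, 0], "jaw": 4.0},
    {"rotation": [0, 0, 0], "travel": [-2.81, 2.85, 0], "jaw": 4.0},
    {"rotation": [0, 0, 0], "travel": [-2.81, 2.85, 0], "jaw": 4.0},
    {"rotation": [0, 0, 0], "travel": [-2.81, 2.85, 0], "jaw": 4.0},
    {"rotation": [0, 0, 0], "travel": [-2.81, 2.85, 0], "jaw": 4.0},
  ],
)

```text
t: 32.93
tool_pos: [0.5409, 0.1965, 0.1721]
eef_rot: [-0.001, -0.431, 0.902, 0.0]
force: [2.0, -0.6, 0.3]
grip_width: 0.0403
finger_force: 0.0
```

Request:
play_rows(
  series=[
    {"rotation": [0, 0, 0], "travel": [0, 0, 0], "jaw": 4.0},
    {"rotation": [0, 0, 0], "travel": [0, 0, 0], "jaw": 4.0},
    {"rotation": [0, 0, 0], "travel": [0, 0, 0], "jaw": 4.0},
    {"rotation": [0, 0, 0], "travel": [0, 0, 0], "jaw": 4.0},
  ],
)

```text
t: 33.27
tool_pos: [0.542, 0.1939, 0.1721]
eef_rot: [-0.0, -0.431, 0.903, 0.0]
force: [0.7, -0.4, 0.1]
grip_width: 0.0401
finger_force: 0.0
```

```bash
cat >> gap.py <<'E'
cam=(-im["R"].T@im["t"])*1e3; ns=cam[:2]@u; y=np.array([world(im,p,.0135)[:2] for p in o["yel"][2]])*1e3@u
Z=cam[2]; k=(Z-13.5)/(Z-34); print("nadir",ns.round(1),"k",k.round(4),"true ptr",(ns+(y.mean()-ns)/k).round(2))
Q=np.array([world(im,p,.0135)[:2] for p in o["red"][2]])*1e3; s=Q@u; n=Q@[.9972,-.0747]; print("tab",s[n<500].mean().round(2))
E
python3 gap.py
```

```text
[0.5422 0.1938 0.1722] 33.3167
[245 105]
yel 67 (np.float64(502.1), np.float64(512.0))
  502 14 175.4 180.0 177.51
  504 15 175.7 179.9 177.81
  506 13 175.7 179.6 177.71
  508 12 175.8 179.4 177.49
  510 12 175.7 179.5 177.76
  512 1 177.5 177.5 177.5
red 197 (np.float64(492.7), np.float64(504.4))
  492 25 172.2 183.6 177.71
  494 37 172.4 183.8 178.07
  496 37 172.3 183.7 177.96
  498 37 172.4 183.9 178.17
  500 36 172.2 183.8 177.9
  502 21 171.9 183.5 177.91
  504 4 173.4 182.0 177.81
nadir 178.1 k 1.0793 true ptr 177.69
tab 178.0
```

0.3 mm is still missing, so I'll make one more small forward nudge.

Request:
play_rows(
  series=[
    {"rotation": [0, 0, 0], "travel": [2.78, -2.86, 0], "jaw": 4.0},
    {"rotation": [0, 0, 0], "travel": [2.78, -2.86, 0], "jaw": 4.0},
    {"rotation": [0, 0, 0], "travel": [2.78, -2.86, 0], "jaw": 4.0},
    {"rotation": [0, 0, 0], "travel": [2.78, -2.86, 0], "jaw": 4.0},
    {"rotation": [0, 0, 0], "travel": [2.78, -2.86, 0], "jaw": 4.0},
    {"rotation": [0, 0, 0], "travel": [2.78, -2.86, 0], "jaw": 4.0},
    {"rotation": [0, 0, 0], "travel": [0, 0, 0], "jaw": 4.0},
    {"rotation": [0, 0, 0], "travel": [0, 0, 0], "jaw": 4.0},
    {"rotation": [0, 0, 0], "travel": [0, 0, 3.5], "jaw": 4.0},
    {"rotation": [0, 0, 0], "travel": [0, 0, 3.5], "jaw": 4.0},
  ],
)

```text
t: 34.15
tool_pos: [0.5716, -0.0429, 0.1029]
eef_rot: [0.002, -0.431, 0.903, -0.001]
force: [0.8, 0.6, -1.3]
grip_width: 0.0404
finger_force: 0.0
```

Request:
play_rows(
  series=[
    {"rotation": [0, 0, 0], "travel": [0, 0, 0], "jaw": 3.0},
    {"rotation": [0, 0, 0], "travel": [0, 0, 0], "jaw": 2.2},
    {"rotation": [0, 0, 0], "travel": [0, 0, 0], "jaw": 1.9},
    {"rotation": [0, 0, 0], "travel": [0, 0, 0], "jaw": 1.5},
    {"rotation": [0, 0, 0], "travel": [0, 0, 0], "jaw": 1.5},
  ],
)

```text
t: 34.57
tool_pos: [0.5715, -0.0428, 0.1032]
eef_rot: [0.001, -0.431, 0.902, -0.001]
force: [2.8, -3.1, -2.4]
grip_width: 0.016
finger_force: 19.8
```

Request:
play_rows(
  series=[
    {"rotation": [0, 0, 0], "travel": [0.28, 0.09, 0], "jaw": 1.5},
    {"rotation": [0, 0, 0], "travel": [0.28, 0.11, 0], "jaw": 1.5},
    {"rotation": [0, 0, 0], "travel": [0, 0, 0], "jaw": 1.5},
    {"rotation": [0, 0, 0], "travel": [0, 0, 0], "jaw": 1.5},
  ],
)

```text
t: 34.9
tool_pos: [0.5663, -0.046, 0.1031]
eef_rot: [0.001, -0.431, 0.902, -0.001]
force: [3.9, -3.0, -0.6]
grip_width: 0.0159
finger_force: 19.9
```

Request:
play_rows(
  series=[
    {"rotation": [0, 0, 0], "travel": [0, 0, 0], "jaw": 2.6},
    {"rotation": [0, 0, 0], "travel": [0, 0, 0], "jaw": 4.0},
    {"rotation": [0, 0, 0], "travel": [0, 0, -3.5], "jaw": 4.0},
    {"rotation": [0, 0, 0], "travel": [0, 0, -3.5], "jaw": 4.0},
    {"rotation": [0, 0, 0], "travel": [-2.86, 2.85, 0], "jaw": 4.0},
    {"rotation": [0, 0, 0], "travel": [-2.86, 2.85, 0], "jaw": 4.0},
    {"rotation": [0, 0, 0], "travel": [-2.86, 2.85, 0], "jaw": 4.0},
    {"rotation": [0, 0, 0], "travel": [-2.86, 2.85, 0], "jaw": 4.0},
    {"rotation": [0, 0, 0], "travel": [-2.86, 2.85, 0], "jaw": 4.0},
    {"rotation": [0, 0, 0], "travel": [-2.86, 2.85, 0], "jaw": 4.0},
  ],
)

```text
t: 35.73
tool_pos: [0.5395, 0.1972, 0.1726]
eef_rot: [-0.0, -0.431, 0.902, 0.0]
force: [0.8, 0.3, 0.3]
grip_width: 0.0398
finger_force: 0.0
```

Request:
play_rows(
  series=[
    {"rotation": [0, 0, 0], "travel": [0, 0, 0], "jaw": 4.0},
    {"rotation": [0, 0, 0], "travel": [0, 0, 0], "jaw": 4.0},
    {"rotation": [0, 0, 0], "travel": [0, 0, 0], "jaw": 4.0},
    {"rotation": [0, 0, 0], "travel": [0, 0, 0], "jaw": 4.0},
  ],
)

```text
t: 36.07
tool_pos: [0.5405, 0.1943, 0.1723]
eef_rot: [-0.0, -0.431, 0.903, -0.0]
force: [-0.3, -0.8, 0.6]
grip_width: 0.0398
finger_force: 0.0
```

```bash
for i in 1 2 3; do python3 gap.py | tail -2; done
```

```text
nadir 178.4 k 1.0793 true ptr 178.14
tab 177.89
nadir 178.2 k 1.0793 true ptr 178.08
tab 177.96
nadir 178.2 k 1.0793 true ptr 178.12
tab 178.02
```

```bash
python3 -c "
from rig import job
print(job.sign_off())"
```

```text
the job is handed in; nothing more can be done
None
```

The job is handed in: I wound the carriage back until the crank met a steady 7 N or so (about 3 N is normal driving), which I took as the back stop. I then wound it forward to finish with the pointer about 0.1 mm past the tab, within my measuring error, so I did not back off. The gripper is clear of the stage, and no verdict came back.

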